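# Sort the fallen reagent bottles by height

### The arm

A 6-joint arm with a two-finger parallel gripper is mounted at the origin on the work surface. World frame = base frame: x ahead of the robot, y to its left, z up, the work surface at z = 0. Lengths are in mm, angles in rad, forces in N, time in s.
With the tool pointing down it reaches from about 350 to 775 mm from the base axis. Payload 7.3 kg.
Tool frame: the origin (TCP) lies at the very end of the fingers, on their centre line; the grasp point (between the pads) lies 19 mm behind it; z points along the fingers, y is the line along which they close (so a half turn about z gives the same grasp; the last joint's range is limited). The gripper opens to 92 mm and grips with 3 to 60 N. Pads are 19 mm wide; open, the fingers measure 130 mm over their backs; the gripper's body (75 mm by 190 mm) begins 47 mm behind the grasp point.
Start: joints at [1.08, 0.342, 1.524, -0, 1.275, -0.146], TCP at [177.442, 494.127, 199.941] pointing down, gripper open.
Joint ranges: [-2.53, 2.53], [-0.77, 2.02], [0.04, 2.7], [-1, 4.14], [0.28, 2.66], [-3.11, 3.11]. Speed limits (rad/s): [2.57, 2.57, 3.14, 3.14, 3.14, 3.14].

### API

Orientations are given as [roll, pitch, yaw] about the fixed x, y, z axes, in that order (R = Rz(yaw) Ry(pitch) Rx(roll)).
In Python, from plant import * gives the robot as it stands.
- The arm moves only by the tool arm_command, never from a script. Its arguments are lists of equal length, an entry for each row: "gripper": the finger opening in mm, from 0 to 91.8; "dp": the shift along the tool's x, y, z in units of 25 mm (1.0 is 25 mm), a list of three; "twist": the turn about the tool's z in units of 5 degrees (1.0 is 5 degrees). A call has exactly 5 rows; each row shifts and turns the commanded pose from where the row before left it, along the tool's axes as they then stand; what a row does not reach is not made up. A row lasts 1/8 s, in which the tool goes at most 62.5 mm and 10.7 degrees, less where a joint would pass 70% of its speed; a pose out of reach is approached as far as the arm can. A call is refused whole if a number of a shift passes 1 or a number of a turn 1, either way. A call with a gripper value outside its range is refused whole. The fingers move at their own pace and stop on an object; the grip force is fixed at half the most. Time passes only in rows, so rows that do not move let the fingers close, or fill a call up. It gives the time, the measured TCP pose, the force, the opening and the grip force at its end, in the units of the state.
- get_obs(): the state, without advancing time (a new reading comes with each control period).
- capture(name): name is "side" or "top"; returns the picture (480x640x3 uint8, red, green, blue); there is no depth.
- get_calibration(name): a dict with "mtx" (3x3 intrinsics, pixels), "position" and "attitude" of the camera in the world. Camera axes: x right, y down, z forward; pixel columns grow to the right and rows downward; lengths in mm; the calibration is good to about 2 mm. A picture is of the moment at which its call begins. get_calibration takes no time and is no camera call.
- close_job(): hands the job in; it is judged then, once.
The state is a dict: "time": time; "joint_positions": joint angles; "dq": joint speeds; "tau": joint torques, N m; "tool_pos": TCP position; "tcp_rot": TCP orientation; "contact_force": force on the tool from outside, world axes, zero at the start; "moment": the same for the moment, N m; "grip_width": finger opening in mm; "finger_force": force on a finger pad.
Only numpy, scipy, OpenCV 4.12 (cv2) and the standard library are available. Lean on these libraries where they do the work, as an engineer would, in place of code of your own. Each camera call takes 0.05 s, during which the arm holds its last target. There are 200 camera calls.

### The job

Two look-alike square bottles have fallen over: stand each upright on the floor of the blue tray that already holds the standing bottle of the same height. One at a time, first lay the bottle on the sloped rest, foot down, and let go of it; then take it again so that it can be stood up in its tray before you begin with the other. The bottles are glass, so do not let them drop or tip over, and leave the standing bottles, the dish and the scissors where they are.

Things in the scene. Friction and masses are not known exactly. Their poses are not given: they have to be found in the camera images.
- tall_center (a point): centre (half-way up) of the taller fallen bottle, about 0.22 kg, lying on a side on the table with its cap roughly towards the robot. Square amber bottle, 46 x 46 mm, 140 mm long in all: square body 104 mm, then a 6 mm neck (26 mm wide), then a round black cap 30 mm in diameter and 30 mm long. Its own z axis points from foot to cap; x and y are square to its sides
- short_center (a point): centre (half-way up) of the shorter fallen bottle, about 0.20 kg, lying on a side on the table with its cap roughly towards the robot. Square amber bottle, 46 x 46 mm, 106 mm long in all: square body 70 mm, then a 6 mm neck (26 mm wide), then a round black cap 30 mm in diameter and 30 mm long. Its own z axis points from foot to cap; x and y are square to its sides
- rest: sloped rest, fixed: a 40 mm wide aluminium plate on a grey 120 x 80 x 8 mm base. The plate slopes at 45 degrees, rising towards the rest's own -x (roughly towards the robot), its bearing face looking up and to +x; a red ledge square to the plate at its lower end stops the foot of a bottle (it stands 20 mm above the plate). The plate's bearing face runs 60 mm up from the ledge, so a bottle's cap end overhangs freely. Origin: centre of the base's underside
- rest_corner (a point): middle of the line where the rest's bearing face meets the ledge, 30 mm to +x and 22 mm above the rest's origin; axes as the rest's
- tray_tall: blue tray, fixed, that holds the tall standing bottle; 160 mm along its x, 70 mm along its y, 24 mm high, walls and floor 5 mm thick, so inside it is 150 x 60 mm. Origin: centre of its underside. The standing bottle is at its +x end; the other end is free
- tray_short: the like tray, same sizes and axes, that holds the short standing bottle at its +x end. The two trays may be in either place
- standing_tall_center (a point): centre (half-way up) of the tall bottle already standing loose in its tray, 45 mm to +x of the tray's centre. Square amber bottle, 46 x 46 mm, 140 mm long in all: square body 104 mm, then a 6 mm neck (26 mm wide), then a round black cap 30 mm in diameter and 30 mm long. Its own z axis points from foot to cap; x and y are square to its sides
- standing_short_center (a point): centre (half-way up) of the short bottle already standing loose in its tray, 45 mm to +x of the tray's centre. Square amber bottle, 46 x 46 mm, 106 mm long in all: square body 70 mm, then a 6 mm neck (26 mm wide), then a round black cap 30 mm in diameter and 30 mm long. Its own z axis points from foot to cap; x and y are square to its sides
- dish_center (a point): bystander: open glass dish, 90 mm across, 18 mm high, loose; its centre
- scissors_center (a point): bystander: steel scissors lying flat, about 150 mm long, 8 mm high, loose; their pivot

How it is judged:
By the outcome, as a careful person would: the job done as asked, in the order asked, and still so for the second after the job is handed in, with the robot touching nothing.
It also fails if it takes over 72 s, if anything falls off the work surface, if the arm or the gripper's body presses on something with over 40 N, if the wrist force passes 120 N, or if a joint passes its speed limit or range.

## Working session

There is one attempt and no reset: what is moved stays moved. The work goes in short steps, Python scripts to look and compute and a tool call to move; the robot and the scene stay as the last step left them, time stands still between calls to the robot, and variables do not carry over. Pictures are saved under pics/ and viewed, at most 10 in all, crops included, and the job is handed in when it is done.

Besides the shell and the picture viewer there is one more tool, called after "Request:" as name([rows], argument=value, ...), one row to a line, values as JSON. arm_command: Moves the arm, as the interface text tells. Its arguments: {"type":"object","properties":{"gripper":{"type":"array"},"dp":{"type":"array"},"twist":{"type":"array"}},"required":["gripper","dp","twist"]}

```bash
mkdir -p pics; ls
python3 - <<'E'
from plant import *
import cv2
for n in("top","side"):
    im=capture(n); cv2.imwrite(f"pics/{n}0.png",im[:,:,::-1]); c=get_calibration(n); print(n,c)
print(get_obs())
E
```

```text
pics
top {'mtx': array([[448.0717889 ,   0.        , 319.41009778],
       [  0.        , 448.0717889 , 245.45329429],
       [  0.        ,   0.        ,   1.        ]]), 'position': array([546.65916594, -12.54098316, 950.21661996]), 'attitude': array([-3.05575601,  0.03497516, -1.5507021 ])}
side {'mtx': array([[468.90640503,   0.        , 319.82025544],
       [  0.        , 468.90640503, 244.93033889],
       [  0.        ,   0.        ,   1.        ]]), 'position': array([390.0347347 , 575.86189011, 706.29662538]), 'attitude': array([-2.37059115,  0.01945858, -2.76039837])}
{'time': 0.1, 'joint_positions': array([ 1.08003276e+00,  3.42642004e-01,  1.52489942e+00,  1.39337887e-05,
        1.27541042e+00, -1.46022267e-01]), 'dq': array([-8.22623381e-05,  3.10000559e-04, -2.30642734e-03,  2.24555952e-03,
        9.39762461e-04,  1.28386945e-03]), 'tau': array([ 3.01260443e-03, -4.32004666e+01, -2.44695050e+01,  7.19871302e-02,
        5.25920524e-02, -6.31755529e-05]), 'tool_pos': array([177.22447418, 493.76640354, 199.32792406]), 'tcp_rot': array([-3.14024987e+00, -2.10950048e-04,  2.79684715e+00]), 'contact_force': array([-0.21475676,  0.54831243, -0.31344989]), 'moment': array([ 0.04318231,  0.05499508, -0.04698474]), 'finger_force': 0.0, 'grip_width': 92.2479592448766}
```

View pics/top0.png

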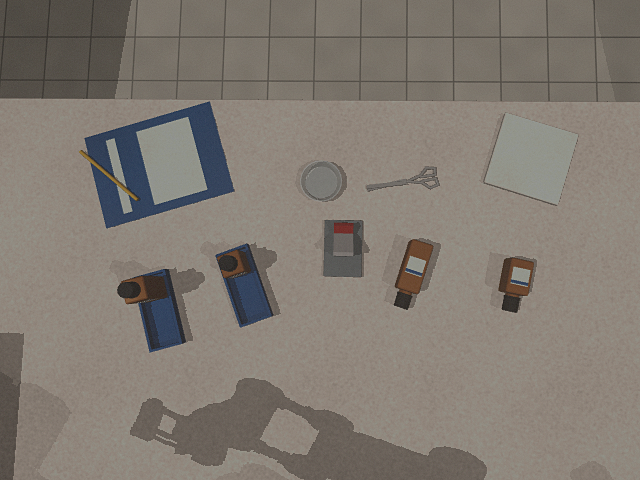

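View pics/side0.png

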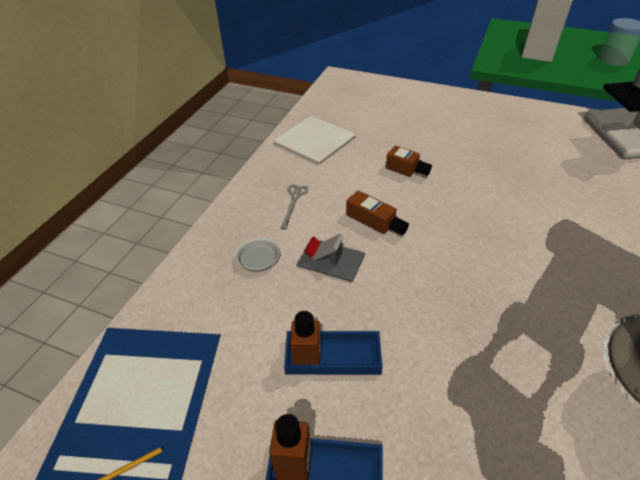

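```bash
cat > h.py <<'E'
import numpy as np, cv2
from scipy.spatial.transform import Rotation as R
from plant import *
def cast(n,uv,z):
    c=get_calibration(n); uv=np.atleast_2d(np.float64(uv)); r=np.c_[uv,np.ones(len(uv))]@np.linalg.inv(c["mtx"]).T
    d=r@R.from_euler("xyz",c["attitude"]).as_matrix().T; p=np.array(c["position"])
    return p+d*((z-p[2])/d[:,2])[:,None]
def proj(n,X):
    c=get_calibration(n); X=(np.atleast_2d(X)-c["position"])@R.from_euler("xyz",c["attitude"]).as_matrix()
    q=X@c["mtx"].T; return q[:,:2]/q[:,2:]
E
cat > m.py <<'E'
from h import *
im=cv2.imread("pics/top0.png"); hsv=cv2.cvtColor(im,cv2.COLOR_BGR2HSV); H,S,V=[hsv[...,i].astype(int) for i in range(3)]
def blobs(m,x0,y0,x1,y1,name,zs,amin=60):
    k=np.zeros(m.shape,np.uint8); k[y0:y1,x0:x1]=m[y0:y1,x0:x1]*255
    k=cv2.morphologyEx(k,cv2.MORPH_CLOSE,np.ones((3,3)))
    c=max(cv2.findContours(k,0,1)[0],key=cv2.contourArea); h=cv2.convexHull(c); b=cv2.boxPoints(cv2.minAreaRect(h))
    print(name,cv2.contourArea(h))
    for z in zs: print("  z",z,np.round(cast("top",b,z)[:,:2]).tolist())
    return b
amber=(S>130)&((H<15)|(H>172))&(V>40); dark=V<38; blue=(H>100)&(H<125)&(S>120); red=(S>170)&((H<4)|(H>176))
blobs(amber,385,220,440,300,"tall",[46,0]); blobs(dark,385,285,430,320,"tallcap",[38,8])
blobs(amber,490,240,545,300,"short",[46,0]); blobs(dark,490,285,535,320,"shortcap",[38,8])
blobs(blue,130,255,195,360,"trayL",[24,0]); blobs(blue,205,230,280,335,"trayR",[24,0])
grey=(V<115)&(V>60)&(S<40)
b=blobs(grey,318,214,368,282,"restbase",[8,0]); blobs(red,325,215,365,245,"red",[36,22])
blobs(dark,110,270,145,310,"capL",[145,111]);blobs(dark,210,245,245,280,"capR",[145,111])
z=np.vstack([cv2.resize(im[210:330,320:560],None,fx=3.3,fy=2.4*1.0,interpolation=2)]); 
a=cv2.resize(im[205:325,315:415],None,fx=4,fy=4,interpolation=cv2.INTER_CUBIC); c=cv2.resize(im[225:345,110:210],None,fx=4,fy=4,interpolation=cv2.INTER_CUBIC)
cv2.imwrite("pics/c1.png",np.hstack([a,c]))
E
python3 m.py
```

```text
tall 1229.5
  z 46 [[539.0, -129.0], [642.0, -161.0], [628.0, -207.0], [525.0, -175.0]]
  z 0 [[539.0, -135.0], [647.0, -169.0], [632.0, -217.0], [524.0, -184.0]]
tallcap 0.0
  z 38 [[509.0, -131.0], [509.0, -131.0], [509.0, -131.0], [509.0, -131.0]]
  z 8 [[508.0, -135.0], [508.0, -135.0], [508.0, -135.0], [508.0, -135.0]]
short 791.0
  z 46 [[534.0, -348.0], [607.0, -363.0], [599.0, -406.0], [526.0, -390.0]]
  z 0 [[533.0, -365.0], [610.0, -381.0], [601.0, -426.0], [525.0, -409.0]]
shortcap 0.0
  z 38 [[500.0, -371.0], [500.0, -371.0], [500.0, -371.0], [500.0, -371.0]]
  z 8 [[499.0, -383.0], [499.0, -383.0], [499.0, -383.0], [499.0, -383.0]]
trayL 788.0
  z 24 [[504.0, 373.0], [515.0, 330.0], [433.0, 305.0], [422.0, 348.0]]
  z 0 [[503.0, 383.0], [515.0, 339.0], [430.0, 314.0], [419.0, 357.0]]
trayR 475.5
  z 24 [[534.0, 245.0], [555.0, 218.0], [469.0, 149.0], [449.0, 175.0]]
  z 0 [[533.0, 251.0], [555.0, 224.0], [467.0, 153.0], [446.0, 180.0]]
restbase 2330.0
  z 8 [[681.0, 16.0], [683.0, -78.0], [565.0, -79.0], [563.0, 13.0]]
  z 0 [[683.0, 16.0], [684.0, -78.0], [565.0, -79.0], [563.0, 13.0]]
red 21.0
  z 36 [[653.0, -8.0], [665.0, -8.0], [666.0, -23.0], [653.0, -23.0]]
  z 22 [[655.0, -8.0], [667.0, -8.0], [667.0, -23.0], [655.0, -23.0]]
capL 0.0
  z 145 [[516.0, 357.0], [516.0, 357.0], [516.0, 361.0], [516.0, 361.0]]
  z 111 [[514.0, 373.0], [514.0, 373.0], [514.0, 376.0], [514.0, 376.0]]
capR 0.0
  z 145 [[572.0, 174.0], [572.0, 174.0], [572.0, 174.0], [572.0, 174.0]]
  z 111 [[573.0, 182.0], [573.0, 182.0], [573.0, 182.0], [573.0, 182.0]]
```

View pics/c1.png

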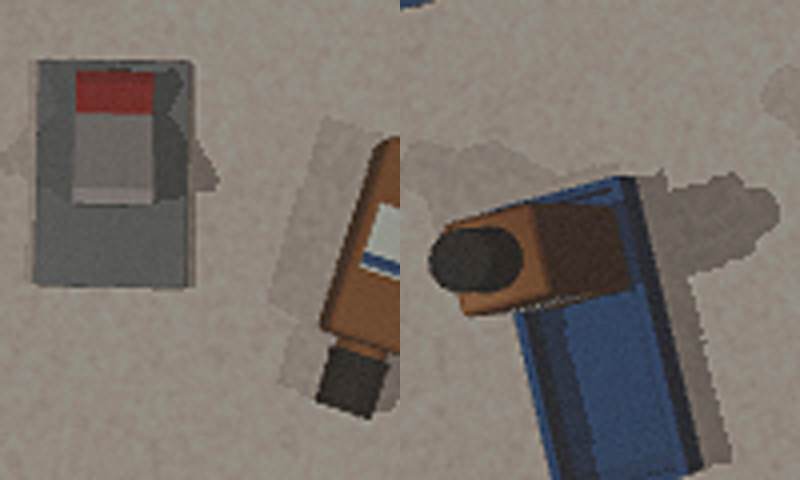

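```bash
cat > m2.py <<'E'
from h import *
exec(open("m.py").read().split("amber=")[0])
blue=(H>95)&(H<130)&(S>90); dark=(V<62)&(S<80)
p=lambda n,uv,z:print(n,z,np.round(cast("top",uv,z)[:,:2],1).tolist())
def q(m,x0,y0,x1,y1,name,zs):
    k=np.zeros(m.shape,np.uint8); k[y0:y1,x0:x1]=m[y0:y1,x0:x1]*255
    c=max(cv2.findContours(k,0,1)[0],key=cv2.contourArea); h=cv2.convexHull(c)
    b=cv2.approxPolyDP(h,4,True)[:,0]; print(name,b.tolist()); [p(name,b,z) for z in zs]
q(blue,130,255,200,360,"trayL",[24,0]); q(blue,205,230,285,335,"trayR",[24,0])
q(dark,385,285,430,320,"tallcap",[15]);q(dark,490,285,535,320,"shortcap",[15])
q(dark,110,270,145,310,"capL",[145,111]);q(dark,210,245,245,280,"capR",[145,111])
p("base0",[(324,220),(363,220),(362,276.7),(323.3,276)],8)
p("corner",[(334,233.2),(353.5,233.2)],22); p("plateup",[(333.5,252),(353,252)],64); p("ledgetip",[(334,223),(353.5,223)],36)
E
python3 m2.py
```

```text
trayL [[169, 295], [181, 343], [150, 351], [139, 303]]
trayL 24 [[516.9, 332.5], [419.2, 302.6], [401.4, 366.5], [499.1, 394.9]]
trayL 0 [[516.2, 341.4], [415.9, 310.8], [397.6, 376.3], [497.8, 405.5]]
trayR [[255, 270], [270, 315], [240, 326], [223, 278]]
trayR 24 [[572.3, 154.3], [480.5, 120.2], [456.7, 181.5], [554.4, 220.6]]
trayR 0 [[573.0, 158.6], [478.8, 123.7], [454.4, 186.6], [554.6, 226.6]]
tallcap [[397, 292], [411, 296], [407, 309], [394, 305]]
tallcap 15 [[532.8, -140.5], [525.2, -169.2], [498.4, -161.1], [506.0, -134.5]]
shortcap [[504, 295], [519, 298], [515, 312], [502, 309]]
shortcap 15 [[531.2, -358.3], [525.7, -388.4], [497.2, -379.9], [502.7, -353.9]]
capL [[140, 288], [134, 297], [120, 296], [117, 289], [125, 282]]
capL 145 [[532.3, 341.3], [515.9, 351.5], [517.1, 377.4], [529.7, 383.7], [542.6, 369.6]]
capL 111 [[531.7, 356.3], [514.6, 366.9], [515.9, 393.8], [528.9, 400.4], [542.5, 385.8]]
capR [[221, 257], [234, 257], [236, 267], [220, 269]]
capR 145 [[591.3, 195.3], [591.8, 171.5], [573.7, 167.2], [569.5, 196.3]]
capR 111 [[593.2, 204.1], [593.7, 179.3], [574.9, 174.8], [570.5, 205.1]]
base0 8 [[681.5, 13.4], [682.7, -69.1], [563.0, -68.4], [562.9, 12.6]]
corner 22 [[652.0, -8.4], [652.7, -48.9]]
plateup 64 [[609.8, -8.2], [610.5, -46.8]]
ledgetip 36 [[671.5, -8.1], [672.2, -48.1]]
```

Run:
```python
import cv2,numpy as np
im=cv2.imread("pics/top0.png")
f=lambda x,y:cv2.resize(im[y:y+90,x:x+65],None,fx=6,fy=6,interpolation=cv2.INTER_CUBIC)
z=np.hstack([f(383,230),f(487,240)]); z=cv2.convertScaleAbs(z,alpha=1.5); cv2.imwrite("pics/c2.png",z)
```

```text
(no output)
```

View pics/c2.png

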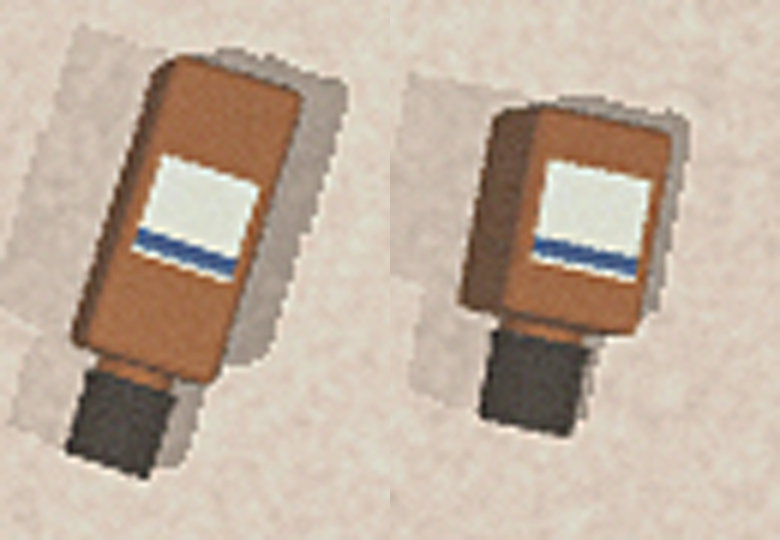

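Run:
```python
from h import *
t=np.array([(180,55),(300,92),(212,382),(92,345)])/6+[383,230]
s=(np.array([(537,105),(670,135),(636,335),(503,308)])-[390,0])/6+[487,240]
ct=np.array([(86,370),(174,395),(150,478),(67,450)])/6+[383,230]
cs=(np.array([(494,330),(588,345),(570,436),(480,415)])-[390,0])/6+[487,240]
for n,q,c,b in(("tall",t,ct,104),("short",s,cs,70)):
    P=cast("top",q,46)[:,:2]; C=cast("top",c,25)[:,:2].mean(0); m=P.mean(0)
    foot=P[:2].mean(0); sh=P[2:].mean(0); d=foot-sh
    print(n,P.round(),"ctr",m.round(1),"cap",C.round(1),"len",np.linalg.norm(d),"w",np.linalg.norm(P[0]-P[1]),np.linalg.norm(P[2]-P[3]),"ang",np.degrees(np.arctan2(d[1],d[0])),"ang cap",np.degrees(np.arctan2(*(m-C)[::-1])),"dist",np.linalg.norm(m-C),"foot",foot.round(1))
```

```text
tall [[ 640. -168.]
 [ 628. -208.]
 [ 531. -179.]
 [ 542. -139.]] ctr [ 585.2 -173.2] cap [ 515.9 -151.1] len 101.59562780007332 w 41.636026867388985 41.30423424187349 ang -16.58787929920059 ang cap -17.665129526641444 dist 72.77310781029317 foot [ 633.9 -187.7]
short [[ 606. -363.]
 [ 597. -406.]
 [ 531. -394.]
 [ 539. -351.]] ctr [ 568.4 -378.2] cap [ 514.4 -368. ] len 67.8310467389433 w 44.21046152012428 43.773838512152736 ang -10.40050326059596 ang cap -10.713871850726822 dist 54.932142079456085 foot [ 601.7 -384.3]
```

Request:
arm_command([
  [0,0,0],
  [-0.99,-0.86,0],
  [-0.99,-0.86,0],
  [-0.99,-0.86,0],
  [-0.99,-0.86,0],
], gripper=[91,91,91,91,91], twist=[-0.55,0,0,0,0])

```text
time: 0.72
tool_pos: [247.2, 381.9, 199.6]
tcp_rot: [-3.141, -0.0, 2.845]
contact_force: [0.4, -0.6, 0.2]
grip_width: 91.3
finger_force: 0.0
```

Request:
arm_command([
  [-0.99,-0.86,0],
  [-0.99,-0.86,0],
  [-0.99,-0.86,0],
  [-0.99,-0.86,0],
  [-0.99,-0.86,0],
], gripper=[91,91,91,91,91], twist=[0,0,0,0,0])

```text
time: 1.35
tool_pos: [334.1, 242.9, 199.7]
tcp_rot: [-3.141, -0.0, 2.845]
contact_force: [0.6, 0.3, 0.2]
grip_width: 91.1
finger_force: 0.0
```

Request:
arm_command([
  [-0.99,-0.86,0],
  [-0.99,-0.86,0],
  [-0.99,-0.86,0],
  [-0.99,-0.86,0],
  [-0.99,-0.86,0],
], gripper=[91,91,91,91,91], twist=[0,0,0,0,0])

```text
time: 1.98
tool_pos: [421.0, 104.0, 199.7]
tcp_rot: [-3.142, -0.001, 2.845]
contact_force: [-0.2, -0.3, 0.8]
grip_width: 90.9
finger_force: 0.0
```

Request:
arm_command([
  [-0.99,-0.86,0],
  [-0.99,-0.86,0],
  [-0.99,-0.86,0],
  [-0.99,-0.86,0],
  [-0.99,-0.86,0],
], gripper=[91,91,91,91,91], twist=[0,0,0,0,0])

```text
time: 2.6
tool_pos: [507.9, -35.0, 199.5]
tcp_rot: [3.142, -0.001, 2.845]
contact_force: [0.0, 0.4, 0.3]
grip_width: 90.7
finger_force: 0.0
```

Request:
arm_command([
  [-0.99,-0.86,0],
  [-0.99,-0.86,0],
  [-0.99,-0.86,0],
  [-0.99,-0.86,0],
  [-0.99,-0.86,0],
], gripper=[91,91,91,91,91], twist=[0,0,0,0,0])

```text
time: 3.22
tool_pos: [594.8, -173.9, 199.3]
tcp_rot: [3.141, -0.001, 2.845]
contact_force: [0.2, -1.1, -0.0]
grip_width: 90.8
finger_force: 0.0
```

```bash
cat > p.py <<'E'
import sys
from h import *
def plan(x,y,z,yaw):
    o=get_obs(); r=o["tcp_rot"]; print("t",round(o["time"],2),"tcp",o["tool_pos"].round(1),"yaw",round(np.degrees(r[2]),1),"tilt",np.degrees(r[:2]).round(1),"j",o["joint_positions"].round(2),"w",round(o["grip_width"],1),"F",o["contact_force"].round(1),"M",o["moment"].round(2),"f",round(o["finger_force"],1))
    tw=-((yaw-np.degrees(r[2])+180)%360-180)/5; a=np.radians(yaw); d=np.array([x,y,z])-o["tool_pos"]
    print("twist",round(tw,2),"shift units",np.round([(d[0]*np.cos(a)+d[1]*np.sin(a))/25,(d[0]*np.sin(a)-d[1]*np.cos(a))/25,-d[2]/25],2))
plan(*map(float,sys.argv[1:]))
E
python3 p.py 596.7 -176.5 8 163
```

```text
t 3.23 tcp [ 594.8 -173.9  199.3] yaw 163.0 tilt [ 1.8e+02 -1.0e-01] j [-0.41  0.52  1.24  0.    1.38 -1.68] w 90.8 F [ 0.2 -1.1 -0. ] M [ 0.03 -0.01 -0.  ] f 0.0
twist -0.0 shift units [-0.1  -0.08  7.65]
```

Request:
arm_command([
  [-0.1,-0.08,0.95],
  [0,0,0.95],
  [0,0,0.95],
  [0,0,0.95],
  [0,0,0.95],
], gripper=[91,91,91,91,91], twist=[0,0,0,0,0])

```text
time: 3.85
tool_pos: [596.0, -175.5, 79.9]
tcp_rot: [3.141, -0.001, 2.845]
contact_force: [0.8, -0.6, -0.1]
grip_width: 91.0
finger_force: 0.0
```

Request:
arm_command([
  [0,0,0.95],
  [0,0,0.95],
  [0,0,0.65],
  [0,0,0.3],
  [0,0,0],
], gripper=[91,91,91,91,47], twist=[0,0,0,0,0])

```text
time: 4.47
tool_pos: [596.3, -175.6, 9.7]
tcp_rot: [3.141, -0.0, 2.845]
contact_force: [0.3, -0.1, 0.6]
grip_width: 84.9
finger_force: 0.0
```

Request:
arm_command([
  [0,0,0],
  [0,0,0],
  [0,0,0],
  [0,0,0],
  [0,0,0],
], gripper=[42,42,42,42,42], twist=[0,0,0,0,0])

```text
time: 5.1
tool_pos: [596.5, -175.6, 10.2]
tcp_rot: [3.141, 0.0, 2.845]
contact_force: [0.3, -0.7, 2.1]
grip_width: 45.6
finger_force: 30.0
```

Request:
arm_command([
  [0,0,0],
  [0,0,0],
  [0,0,0],
  [0,0,-0.2],
  [0,0,-0.4],
], gripper=[42,42,42,42,42], twist=[0,0,0,0,0])

```text
time: 5.72
tool_pos: [595.7, -175.5, 24.4]
tcp_rot: [3.141, -0.002, 2.845]
contact_force: [-0.2, 0.1, -2.3]
grip_width: 45.7
finger_force: 30.0
```

Request:
arm_command([
  [0,0,-0.7],
  [0,0,-0.9],
  [0,0,-0.9],
  [0,0,-0.7],
  [0,0,-0.4],
], gripper=[42,42,42,42,42], twist=[0,0,0,0,0])

```text
time: 6.35
tool_pos: [596.9, -175.9, 117.0]
tcp_rot: [-3.141, 0.003, 2.845]
contact_force: [-0.3, -0.1, -2.9]
grip_width: 45.3
finger_force: 30.0
```

Request:
arm_command([
  [0,0,0],
  [0,0,0],
  [0,0,0],
  [0,0,0],
  [-0.2,0.5,0],
], gripper=[42,42,42,42,42], twist=[-0.7,-0.9,-0.9,-0.9,0])

```text
time: 6.98
tool_pos: [601.2, -163.4, 115.0]
tcp_rot: [3.142, -0.0, 3.139]
contact_force: [-0.6, 0.7, -2.1]
grip_width: 45.6
finger_force: 30.0
```

Request:
arm_command([
  [-0.2,0.8,0],
  [-0.2,1,0],
  [-0.2,1,0],
  [-0.2,1,0],
  [-0.17,0.8,0],
], gripper=[42,42,42,42,42], twist=[0,0,0,0,0])

```text
time: 7.6
tool_pos: [625.8, -45.6, 115.0]
tcp_rot: [3.141, -0.0, -3.141]
contact_force: [0.5, 0.7, -2.9]
grip_width: 45.1
finger_force: 30.0
```

Request:
arm_command([
  [0,0.5,0],
  [0,0.25,0],
  [0,0,0],
  [0,0,0],
  [0,0,0],
], gripper=[42,42,42,42,42], twist=[0,0,0,0,0])

```text
time: 8.22
tool_pos: [625.6, -30.1, 114.9]
tcp_rot: [-3.142, 0.0, 3.14]
contact_force: [-0.4, 0.3, -3.4]
grip_width: 45.5
finger_force: 30.0
```

```bash
python3 p.py 628 -28.5 76 180
python3 - <<'E'
from h import *
a=capture("top")[200:320,280:400,::-1];b=capture("side")[150:300,240:440,::-1]
cv2.imwrite("pics/c3.png",np.hstack([cv2.resize(a,(400,400)),cv2.resize(b,(400,400*150//200)).copy() if 0 else cv2.resize(b,(400,400))]))
E
```

```text
t 8.22 tcp [625.6 -30.1 114.9] yaw 179.9 tilt [-180.    0.] j [-0.17  0.6   1.35 -0.    1.2  -1.74] w 45.5 F [-0.4  0.3 -3.4] M [-0.02 -0.07 -0.03] f 30.0
twist -0.01 shift units [-0.1   0.07  1.56]
```

View pics/c3.png

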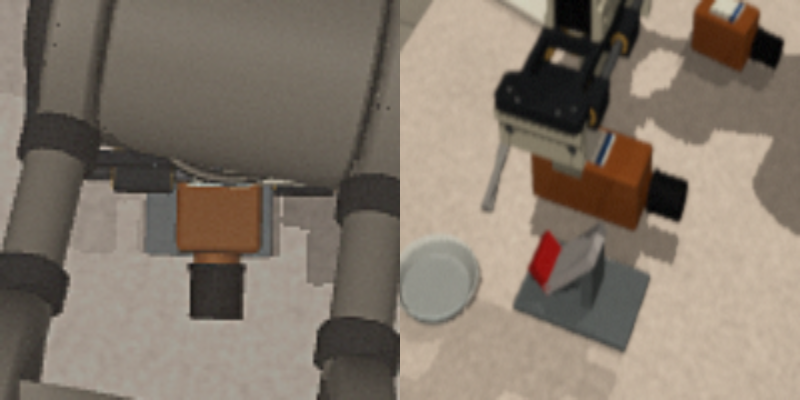

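Request:
arm_command([
  [-0.1,0.07,0.5],
  [0,0,0.6],
  [0,0,0.4],
  [0,0,0.1],
  [0,0,0],
], gripper=[42,42,42,42,42], twist=[0,0,0,0,0])

```text
time: 8.95
tool_pos: [628.1, -27.7, 74.8]
tcp_rot: [3.142, -0.0, 3.142]
contact_force: [0.7, 0.5, -2.4]
grip_width: 45.4
finger_force: 30.0
```

Request:
arm_command([
  [-0.1,0,0.15],
  [-0.1,0,0.15],
  [-0.07,0,0.12],
  [0,0,0],
  [0,0,0],
], gripper=[42,42,42,42,42], twist=[0,0,0,0,0])

```text
time: 9.57
tool_pos: [638.4, -27.8, 67.8]
tcp_rot: [-3.141, 0.009, 3.141]
contact_force: [3.2, 1.1, 9.9]
grip_width: 45.6
finger_force: 30.0
```

Request:
arm_command([
  [0,0,0.15],
  [0,0,0.15],
  [0,0,0.15],
  [0,0,0],
  [0,0,0],
], gripper=[42,42,42,42,42], twist=[0,0,0,0,0])

```text
time: 10.2
tool_pos: [643.6, -28.1, 59.7]
tcp_rot: [-3.14, 0.022, 3.141]
contact_force: [12.9, 2.5, 15.9]
grip_width: 45.8
finger_force: 30.0
```

```bash
python3 p.py 641 -28.5 53 180
python3 - <<'E'
from h import *
b=capture("side")[150:300,240:440,::-1]
cv2.imwrite("pics/c4.png",cv2.resize(b,(600,450)))
E
```

```text
t 10.2 tcp [643.6 -28.1  59.7] yaw 180.0 tilt [-179.9    1.2] j [-0.16  0.67  1.37  0.    1.08 -1.73] w 45.8 F [12.9  2.5 15.9] M [ 0.4  -2.04 -0.02] f 30.0
twist -0.0 shift units [ 0.1  -0.02  0.27]
```

View pics/c4.png

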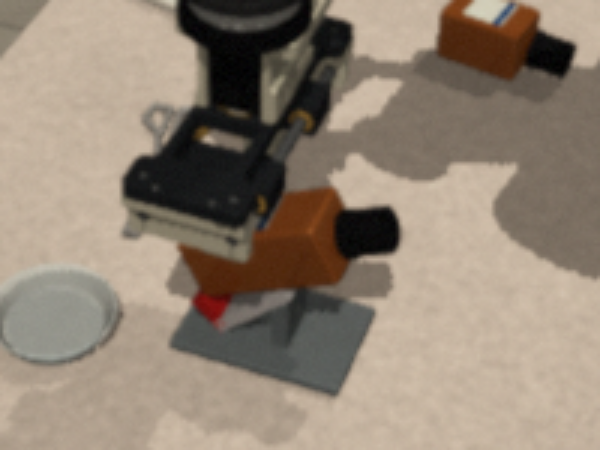

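Request:
arm_command([
  [0.05,0,-0.2],
  [0.1,0,-0.12],
  [0.1,0,0],
  [0,0,0],
  [0,0,0],
], gripper=[42,42,42,42,42], twist=[0,0,0,0,0])

```text
time: 10.88
tool_pos: [633.7, -28.2, 64.5]
tcp_rot: [-3.14, 0.013, 3.141]
contact_force: [8.2, 0.3, 6.3]
grip_width: 45.8
finger_force: 30.0
```

```bash
python3 p.py 641 -28.5 53 180
```

```text
t 10.88 tcp [633.7 -28.2  64.5] yaw 180.0 tilt [-179.9    0.7] j [-0.17  0.66  1.39  0.    1.08 -1.74] w 45.8 F [8.2 0.3 6.3] M [ 0.03 -1.44  0.01] f 30.0
twist -0.0 shift units [-0.29 -0.01  0.46]
```

Request:
arm_command([
  [0,0,0.15],
  [0,0,0.15],
  [0,0,0.15],
  [0,0,0.1],
  [0,0,0],
], gripper=[42,42,42,42,42], twist=[0,0,0,0,0])

```text
time: 11.5
tool_pos: [638.8, -28.1, 55.4]
tcp_rot: [-3.139, 0.025, 3.141]
contact_force: [13.0, 2.9, 21.6]
grip_width: 46.2
finger_force: 30.0
```

```bash
python3 p.py 641 -28.5 53 180
python3 - <<'E'
from h import *
im=capture("side"); cv2.imwrite("pics/s5.png",im[:,:,::-1]); b=im[150:300,240:440,::-1]
hsv=cv2.cvtColor(np.ascontiguousarray(b),cv2.COLOR_BGR2HSV); m=((hsv[...,2]<62)&(hsv[...,1]<90)).astype(np.uint8)
E
python3 - <<'E'
import cv2
b=cv2.imread("pics/s5.png")[190:270,280:390]; cv2.imwrite("pics/c5.png",cv2.resize(b,(550,400),interpolation=cv2.INTER_CUBIC))
E
```

```text
t 11.5 tcp [638.8 -28.1  55.4] yaw 180.0 tilt [-179.9    1.4] j [-0.16  0.67  1.39  0.    1.05 -1.74] w 46.2 F [13.   2.9 21.6] M [ 0.55 -2.16 -0.07] f 30.0
twist -0.0 shift units [-0.09 -0.01  0.1 ]
```

View pics/c5.png

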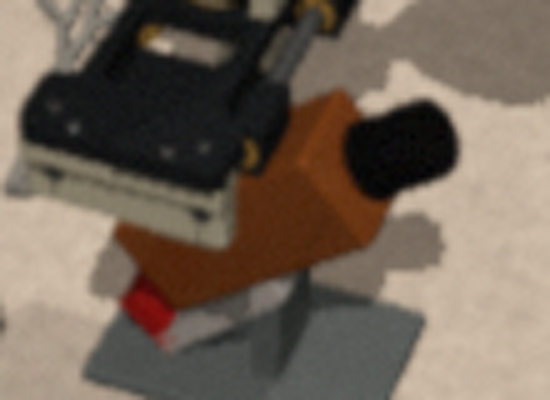

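Request:
arm_command([
  [0,0,0.12],
  [0,0,0.12],
  [0,0,0.08],
  [0,0,0],
  [0,0,0],
], gripper=[42,42,42,42,42], twist=[0,0,0,0,0])

```text
time: 12.18
tool_pos: [640.5, -28.4, 50.2]
tcp_rot: [-3.139, 0.03, 3.141]
contact_force: [11.2, 4.0, 35.4]
grip_width: 45.9
finger_force: 30.0
```

```bash
python3 p.py 641 -28.5 53 180
```

```text
t 12.18 tcp [640.5 -28.4  50.2] yaw 180.0 tilt [-179.8    1.7] j [-0.16  0.67  1.4   0.    1.04 -1.74] w 45.9 F [11.2  4.  35.4] M [ 0.6  -1.73 -0.02] f 30.0
twist -0.0 shift units [-0.02 -0.   -0.11]
```

Request:
arm_command([
  [0,0,-0.2],
  [-0.1,0,-0.12],
  [-0.1,0,0],
  [0,0,0],
  [0,0,0],
], gripper=[42,42,42,52,56], twist=[0,0,0,0,0])

```text
time: 12.8
tool_pos: [633.4, -27.6, 47.3]
tcp_rot: [3.141, -0.0, 3.142]
contact_force: [0.3, 0.3, 0.3]
grip_width: 55.0
finger_force: 0.0
```

Request:
arm_command([
  [0,0,0],
  [0,0,0],
  [0,0,-0.6],
  [0,0,-0.9],
  [0,0,-0.9],
], gripper=[70,70,70,70,70], twist=[0,0,0,0,0])

```text
time: 13.42
tool_pos: [633.9, -27.7, 109.1]
tcp_rot: [-3.142, 0.001, 3.141]
contact_force: [1.4, 0.3, -0.2]
grip_width: 69.8
finger_force: 0.0
```

Request:
arm_command([
  [0,0,-0.9],
  [0,0,-0.9],
  [0,0,-0.9],
  [0,0,-0.9],
  [0,0,-0.9],
], gripper=[91,91,91,91,91], twist=[0,0,0,0,0])

```text
time: 14.05
tool_pos: [633.6, -27.7, 222.0]
tcp_rot: [-3.141, 0.001, 3.142]
contact_force: [-0.1, 0.5, -0.4]
grip_width: 91.1
finger_force: 0.0
```

```bash
python3 p.py 595 -28.5 128 90
python3 - <<'E'
from h import *
im=capture("side"); b=im[150:270,270:390,::-1]; a=capture("top")[195:315,285:405,::-1]
cv2.imwrite("pics/c6.png",np.hstack([cv2.resize(x,(400,400),interpolation=cv2.INTER_CUBIC) for x in(b,a)]))
E
```

```text
t 14.05 tcp [633.6 -27.7 222. ] yaw 180.0 tilt [-1.8e+02  1.0e-01] j [-0.16  0.53  1.16  0.    1.45 -1.74] w 91.1 F [-0.1  0.5 -0.4] M [ 0.03 -0.02 -0.01] f 0.0
twist 18.0 shift units [-0.03 -1.54  3.76]
```

View pics/c6.png

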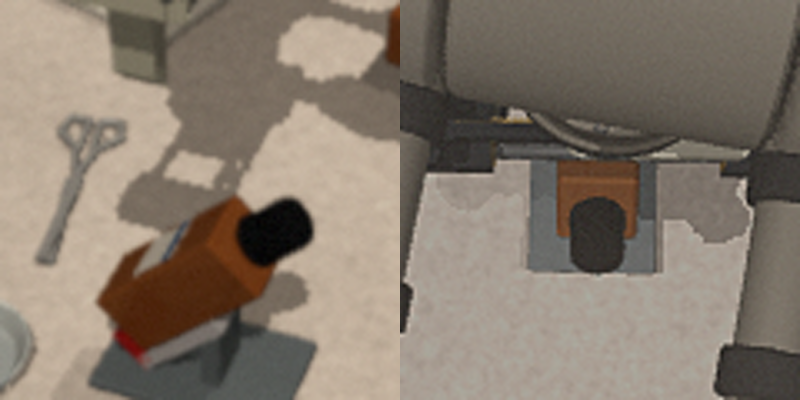

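Request:
arm_command([
  [0,0,0],
  [0,0,0],
  [0,0,0],
  [0,0,0],
  [0,0,0],
], gripper=[91,91,91,91,91], twist=[1,1,1,1,1])

```text
time: 14.78
tool_pos: [633.3, -27.6, 219.3]
tcp_rot: [-3.141, -0.001, 2.702]
contact_force: [0.1, -0.4, -0.3]
grip_width: 91.0
finger_force: 0.0
```

Request:
arm_command([
  [0,0,0],
  [0,0,0],
  [0,0,0],
  [0,0,0],
  [0,0,0],
], gripper=[91,91,91,91,91], twist=[1,1,1,1,1])

```text
time: 15.4
tool_pos: [633.2, -27.6, 219.3]
tcp_rot: [-3.141, -0.001, 2.266]
contact_force: [0.5, -0.8, -0.5]
grip_width: 90.7
finger_force: 0.0
```

Request:
arm_command([
  [0,0,0],
  [0,0,0],
  [0,0,0],
  [0,0,0],
  [0,0,0],
], gripper=[91,91,91,91,91], twist=[1,1,1,1,1])

```text
time: 16.02
tool_pos: [633.3, -27.6, 219.3]
tcp_rot: [-3.141, -0.0, 1.83]
contact_force: [0.3, 0.6, -0.0]
grip_width: 90.6
finger_force: 0.0
```

Request:
arm_command([
  [0,0,0],
  [0,0,0],
  [0,0,0],
  [-0.03,-0.7,0],
  [0,-0.7,0],
], gripper=[91,91,91,91,91], twist=[1,1,1,0,0])

```text
time: 16.65
tool_pos: [597.8, -28.4, 219.1]
tcp_rot: [-3.14, -0.0, 1.571]
contact_force: [1.1, -0.1, 0.7]
grip_width: 91.1
finger_force: 0.0
```

```bash
python3 p.py 598.3 -28.5 102 90
```

```text
t 16.65 tcp [597.8 -28.4 219.1] yaw 90.0 tilt [-179.9   -0. ] j [-0.18  0.47  1.28  0.    1.4  -0.18] w 91.1 F [ 1.1 -0.1  0.7] M [-0.07 -0.   -0.01] f 0.0
twist -0.0 shift units [-0.    0.02  4.68]
```

Request:
arm_command([
  [0,0.03,0.9],
  [0,0,1],
  [0,0,1],
  [0,0,1],
  [0,0,0.5],
], gripper=[91,91,91,91,91], twist=[0,0,0,0,0])

```text
time: 17.27
tool_pos: [598.3, -28.3, 108.2]
tcp_rot: [-3.139, -0.001, 1.571]
contact_force: [0.6, -1.0, 0.3]
grip_width: 91.0
finger_force: 0.0
```

Request:
arm_command([
  [0,0,0.28],
  [0,0,0],
  [0,0,0],
  [0,0,0],
  [0,0,0],
], gripper=[91,84,80,78,78], twist=[0,0,0,0,0])

```text
time: 17.9
tool_pos: [599.6, -28.5, 103.4]
tcp_rot: [3.141, 0.0, 1.571]
contact_force: [-1.0, 0.3, -0.5]
grip_width: 77.6
finger_force: 0.0
```

Request:
arm_command([
  [0,0.2,-0.07],
  [0,0.2,-0.07],
  [0,0.2,-0.07],
  [0,0.2,-0.07],
  [0,0,0],
], gripper=[77,75,74,73,72], twist=[0,0,0,0,0])

```text
time: 18.52
tool_pos: [611.9, -28.5, 113.2]
tcp_rot: [-3.126, 0.0, 1.572]
contact_force: [-32.7, -1.4, 37.1]
grip_width: 72.2
finger_force: 24.6
```

```bash
python3 p.py 637 -28.5 114 90
```

```text
t 18.52 tcp [611.9 -28.5 113.2] yaw 90.0 tilt [-179.1    0. ] j [-0.17  0.59  1.37 -0.    1.2  -0.17] w 72.2 F [-32.7  -1.4  37.1] M [-0.22  7.26  0.02] f 24.6
twist 0.01 shift units [ 0.    1.01 -0.03]
```

Request:
arm_command([
  [0,0,-0.15],
  [0,0.03,-0.12],
  [0,0.03,-0.12],
  [0,0.03,-0.12],
  [0,0,0],
], gripper=[72,70,68,66,64], twist=[0,0,0,0,0])

```text
time: 19.15
tool_pos: [620.6, -28.5, 124.4]
tcp_rot: [-3.14, 0.0, 1.571]
contact_force: [-8.5, -1.2, 11.6]
grip_width: 64.5
finger_force: 7.3
```

```bash
python3 p.py 635 -28.5 125 90
python3 - <<'E'
from h import *
im=capture("side"); b=im[130:270,250:390,::-1]
cv2.imwrite("pics/c7.png",cv2.resize(b,(560,560),interpolation=cv2.INTER_CUBIC))
E
```

```text
t 19.15 tcp [620.6 -28.5 124.4] yaw 90.0 tilt [-179.9    0. ] j [-0.17  0.58  1.35 -0.    1.21 -0.17] w 64.5 F [-8.5 -1.2 11.6] M [-0.12  1.98 -0.03] f 7.3
twist 0.0 shift units [ 0.    0.58 -0.03]
```

View pics/c7.png

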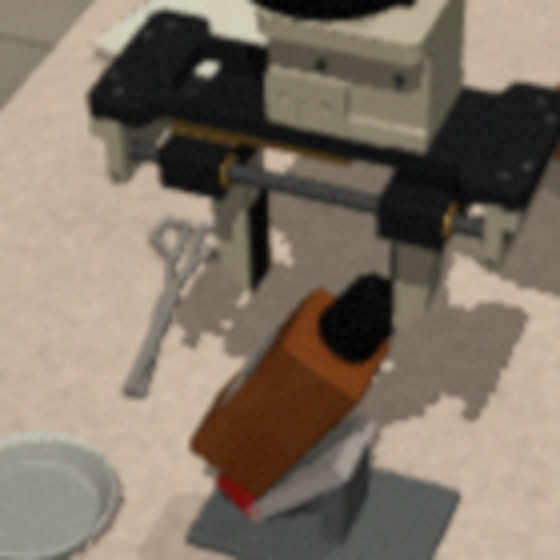

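Request:
arm_command([
  [0,0.1,-0.05],
  [0,0.15,-0.05],
  [0,0.15,-0.05],
  [0,0.15,-0.03],
  [0,0.05,0],
], gripper=[63,61,60,58,57], twist=[0,0,0,0,0])

```text
time: 19.82
tool_pos: [634.9, -29.0, 133.7]
tcp_rot: [-3.141, 0.002, 1.571]
contact_force: [-20.2, -0.7, 40.5]
grip_width: 57.2
finger_force: 22.9
```

```bash
python3 p.py 653 -28.5 127 90
```

```text
t 19.82 tcp [634.9 -29.  133.7] yaw 90.0 tilt [-1.799e+02  1.000e-01] j [-0.17  0.6   1.29 -0.    1.25 -0.16] w 57.2 F [-20.2  -0.7  40.5] M [-0.21  4.95  0.04] f 22.9
twist 0.0 shift units [0.02 0.72 0.27]
```

Request:
arm_command([
  [0,0.1,-0.12],
  [0,0.15,-0.06],
  [0,0.15,0],
  [0,0.15,0],
  [0,0,0],
], gripper=[56,54,53,52,51], twist=[0,0,0,0,0])

```text
time: 20.45
tool_pos: [652.0, -29.4, 141.8]
tcp_rot: [3.132, 0.003, 1.571]
contact_force: [-16.4, 0.1, 48.5]
grip_width: 51.0
finger_force: 25.1
```

```bash
python3 p.py 665 -28.5 127 90
```

```text
t 20.45 tcp [652.  -29.4 141.8] yaw 90.0 tilt [179.5   0.2] j [-0.16  0.62  1.23 -0.    1.28 -0.16] w 51.0 F [-16.4   0.1  48.5] M [-0.13  4.03  0.  ] f 25.1
twist 0.0 shift units [0.04 0.52 0.59]
```

Request:
arm_command([
  [0,0,-0.2],
  [0,0,-0.2],
  [0,0,-0.1],
  [0,0,0],
  [0,0,0],
], gripper=[51,51,51,51,51], twist=[0,0,0,0,0])

```text
time: 21.08
tool_pos: [650.2, -28.4, 143.4]
tcp_rot: [-3.14, -0.0, 1.571]
contact_force: [0.3, -0.2, -0.6]
grip_width: 51.0
finger_force: 0.0
```

```bash
python3 p.py 665 -28.5 127 90
python3 - <<'E'
from h import *
im=capture("side"); b=im[110:250,250:390,::-1]
cv2.imwrite("pics/c8.png",cv2.resize(b,(560,560),interpolation=cv2.INTER_CUBIC))
E
```

```text
t 21.07 tcp [650.2 -28.4 143.4] yaw 90.0 tilt [-179.9   -0. ] j [-0.16  0.62  1.22  0.    1.3  -0.16] w 51.0 F [ 0.3 -0.2 -0.6] M [-0.08  0.04 -0.03] f 0.0
twist -0.0 shift units [-0.    0.59  0.66]
```

View pics/c8.png

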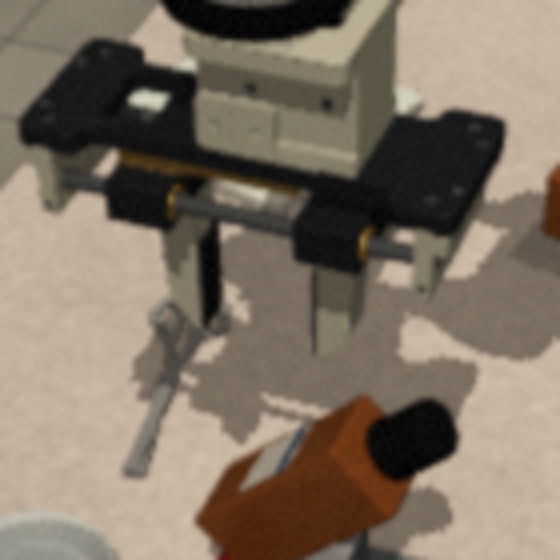

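Request:
arm_command([
  [0,0,-0.8],
  [0,0,-0.9],
  [0,0,-0.9],
  [0,0,-0.4],
  [0,0,0],
], gripper=[60,70,80,91,91], twist=[0,0,0,-1,-1])

```text
time: 21.75
tool_pos: [650.8, -28.5, 220.0]
tcp_rot: [3.14, 0.0, 1.748]
contact_force: [-0.6, -0.1, -0.1]
grip_width: 90.3
finger_force: 0.0
```

Request:
arm_command([
  [0,0,0],
  [0,0,0],
  [0,0,0],
  [0,0,0],
  [0,0,0],
], gripper=[91,91,91,91,91], twist=[-1,-1,-1,-1,-1])

```text
time: 22.38
tool_pos: [650.3, -28.4, 218.7]
tcp_rot: [-3.141, -0.001, 2.184]
contact_force: [0.1, 0.7, -0.1]
grip_width: 90.7
finger_force: 0.0
```

Request:
arm_command([
  [0,0,0],
  [0,0,0],
  [0,0,0],
  [0,0,0],
  [0,0,0],
], gripper=[91,91,91,91,91], twist=[-1,-1,-1,-1,-1])

```text
time: 23.0
tool_pos: [650.3, -28.4, 218.7]
tcp_rot: [-3.141, -0.001, 2.621]
contact_force: [0.1, -0.2, -0.1]
grip_width: 90.9
finger_force: 0.0
```

Request:
arm_command([
  [0,0,0],
  [0,0,0],
  [0,0,0],
  [0,0,0],
  [0,0,0],
], gripper=[91,91,91,91,91], twist=[-1,-1,-1,-1,-1])

```text
time: 23.62
tool_pos: [650.3, -28.4, 218.7]
tcp_rot: [3.141, -0.001, 3.057]
contact_force: [0.6, -0.2, -0.7]
grip_width: 91.2
finger_force: 0.0
```

Request:
arm_command([
  [0,0,0],
  [0.6,0,0],
  [0.8,0,0],
  [0.6,0,0],
  [0,0,0],
], gripper=[91,91,91,91,91], twist=[-1,0,0,0,0])

```text
time: 24.25
tool_pos: [599.9, -28.4, 219.3]
tcp_rot: [3.141, -0.0, 3.141]
contact_force: [-0.4, -0.5, 1.0]
grip_width: 90.9
finger_force: 0.0
```

```bash
python3 p.py 600 -28.5 88 180
cat > cap.py <<'E'
from h import *
def blob(n,X,r=45,dark=True):
    """dark-cap / amber blob centroid nearest the projection of X"""
    im=capture(n); hsv=cv2.cvtColor(im,cv2.COLOR_RGB2HSV); H,S,V=[hsv[...,i] for i in range(3)]
    m=((V<45)&(S<120)) if dark else ((S>120)&((H<15)|(H>172))&(V>35))
    u,v=proj(n,X)[0]; k=np.zeros(m.shape,np.uint8); y,x=int(max(v-r,0)),int(max(u-r,0)); k[y:int(v+r),x:int(u+r)]=m[y:int(v+r),x:int(u+r)]
    _,l,st,c=cv2.connectedComponentsWithStats(k); o=[(st[i,4],c[i].round(1).tolist(),st[i,:4].tolist()) for i in range(1,len(c)) if st[i,4]>40]
    print(n,"dark" if dark else "amber","expect",(u.round(1),v.round(1)),o)
E
python3 - <<'E'
from cap import *
for n in("side","top"): blob(n,[580.4,-28.5,126.6])
blob("side",[616,-28.5,96],50,False)
E
```

```text
t 24.25 tcp [599.9 -28.4 219.3] yaw 180.0 tilt [180.  -0.] j [-0.17  0.47  1.27  0.    1.4  -1.75] w 90.9 F [-0.4 -0.5  1. ] M [ 0.04  0.01 -0.03] f 0.0
twist -0.0 shift units [-0.   -0.01  5.25]
side dark expect (np.float64(352.4), np.float64(217.6)) [(np.int32(267), [353.0, 219.1], [342, 210, 22, 19])]
top dark expect (np.float64(344.2), np.float64(265.7)) []
side amber expect (np.float64(334.1), np.float64(225.0)) [(np.int32(1252), [325.5, 234.2], [300, 209, 53, 49])]
```

Request:
arm_command([
  [0,0,0.9],
  [0,0,1],
  [0,0,1],
  [0,0,1],
  [0,0,0.9],
], gripper=[91,91,91,91,91], twist=[0,0,0,0,0])

```text
time: 25.02
tool_pos: [600.8, -28.4, 97.8]
tcp_rot: [3.141, -0.0, 3.142]
contact_force: [-0.0, -0.4, -0.0]
grip_width: 91.3
finger_force: 0.0
```

Request:
arm_command([
  [0,0,0.45],
  [0,0,0],
  [0,0,0],
  [0,0,0],
  [0,0,0],
], gripper=[91,75,50,42,42], twist=[0,0,0,0,0])

```text
time: 25.65
tool_pos: [600.7, -28.5, 88.6]
tcp_rot: [-3.141, 0.001, 3.141]
contact_force: [0.4, -0.7, -0.2]
grip_width: 55.7
finger_force: 0.0
```

Request:
arm_command([
  [0,0,0],
  [0,0,0],
  [0,0,-0.3],
  [0,0,-0.6],
  [0,0,-0.8],
], gripper=[42,42,42,42,42], twist=[0,0,0,0,0])

```text
time: 26.28
tool_pos: [600.1, -28.4, 131.2]
tcp_rot: [3.141, -0.001, 3.141]
contact_force: [0.2, -0.7, -2.0]
grip_width: 45.3
finger_force: 30.0
```

Request:
arm_command([
  [0,0,-0.8],
  [0.4,0,-0.3],
  [0.8,0,0],
  [0.9,0,0],
  [0.8,0,0],
], gripper=[42,42,42,42,42], twist=[0,0,0,0,0])

```text
time: 26.9
tool_pos: [526.1, -28.3, 157.8]
tcp_rot: [3.141, -0.001, 3.142]
contact_force: [0.7, 1.4, -2.3]
grip_width: 45.7
finger_force: 30.0
```

```bash
python3 p.py 510 -28.5 78 180;  python3 - <<'E'
from cap import *
p=get_obs()["tool_pos"]; G=p+[0,0,19]
for n in("side","top"): blob(n,G+[-.707*28,0,.707*28],50)
blob("side",G+[.707*45,0,-.707*45],60,False)
print(proj("side",[G+[.707*97,0,-.707*97]]))
E
```

```text
t 26.9 tcp [526.1 -28.3 157.8] yaw 180.0 tilt [ 1.8e+02 -1.0e-01] j [-0.2   0.38  1.58  0.    1.18 -1.77] w 45.7 F [ 0.7  1.4 -2.3] M [0.07 0.08 0.01] f 30.0
twist -0.0 shift units [ 0.64 -0.01  3.19]
side dark expect (np.float64(395.6), np.float64(197.3)) [(np.int32(1854), [383.0, 173.5], [348, 147, 70, 63]), (np.int32(129), [423.1, 168.1], [416, 161, 16, 14])]
top dark expect (np.float64(344.2), np.float64(308.5)) []
side amber expect (np.float64(364.6), np.float64(213.1)) [(np.int32(127), [412.3, 166.2], [406, 154, 14, 22]), (np.int32(1205), [362.3, 220.1], [336, 202, 60, 38]), (np.int32(190), [312.0, 246.9], [304, 237, 17, 21])]
[[344.8019816  223.12935274]]
```

```bash
cat > tilt.py <<'E'
from cap import *
def pred(th,L=104,sg=97,dz=19):
    t=np.radians(th); G=get_obs()["tool_pos"]+[0,0,dz]; s=np.array([-np.sin(t),0,np.cos(t)]); n=np.array([np.cos(t),0,np.sin(t)])
    q=proj("side",[G+s*(a-sg)+n*b+[0,c,0] for a in(0,L) for b in(-23,23) for c in(-23,23)])
    return th,np.r_[q.min(0),q.max(0)].round(0)
if __name__=="__main__":
    for th in(0,15,30,45,60): print(*pred(th))
E
python3 tilt.py
```

```text
0 [363. 189. 400. 254.]
15 [351. 187. 400. 252.]
30 [340. 185. 399. 247.]
45 [332. 184. 398. 239.]
60 [326. 184. 395. 230.]
```

Request:
arm_command([
  [0.64,0,0.4],
  [0,0,0.9],
  [0,0,0.9],
  [0,0,0.7],
  [0,0,0.2],
], gripper=[42,42,42,42,42], twist=[0,0,0,0,0])

```text
time: 27.68
tool_pos: [511.8, -28.3, 79.4]
tcp_rot: [3.141, -0.002, 3.141]
contact_force: [-0.5, -0.6, -2.3]
grip_width: 45.1
finger_force: 30.0
```

Request:
arm_command([
  [-0.2,0,0.04],
  [-0.2,0,0],
  [-0.2,0,0],
  [-0.2,0,0],
  [0,0,0],
], gripper=[42,42,42,42,42], twist=[0,0,0,0,0])

```text
time: 28.3
tool_pos: [531.9, -28.3, 79.6]
tcp_rot: [3.141, -0.0, -3.142]
contact_force: [-1.6, 0.4, -0.7]
grip_width: 45.3
finger_force: 30.0
```

```bash
python3 p.py 545 -28.5 90 180; python3 tilt.py; python3 -c "
from cap import *
blob('side',get_obs()['tool_pos']+[32,0,-13],60,False)"
```

```text
t 28.3 tcp [531.9 -28.3  79.6] yaw -180.0 tilt [180.  -0.] j [-0.2   0.48  1.67  0.    0.99 -1.77] w 45.3 F [-1.6  0.4 -0.7] M [0.08 0.67 0.02] f 30.0
twist 0.0 shift units [-0.52 -0.01 -0.42]
0 [359. 221. 393. 281.]
15 [347. 219. 393. 279.]
30 [337. 218. 392. 274.]
45 [329. 217. 391. 267.]
60 [324. 217. 389. 259.]
side amber expect (np.float64(359.6), np.float64(243.0)) [(np.int32(190), [312.0, 246.8], [304, 237, 17, 21]), (np.int32(940), [359.6, 252.9], [337, 239, 53, 32])]
```

Request:
arm_command([
  [-0.25,0,-0.08],
  [-0.25,0,-0.08],
  [-0.25,0,-0.08],
  [-0.25,0,-0.08],
  [0,0,0],
], gripper=[42,42,42,42,42], twist=[0,0,0,0,0])

```text
time: 28.98
tool_pos: [557.6, -28.4, 87.5]
tcp_rot: [3.142, 0.001, 3.142]
contact_force: [-2.6, -0.1, -1.6]
grip_width: 45.6
finger_force: 30.0
```

```bash
python3 p.py 575 -28.5 94 180; python3 tilt.py; python3 -c "
from cap import *
blob('side',get_obs()['tool_pos']+[32,0,-13],60,False)"
```

```text
t 28.98 tcp [557.6 -28.4  87.5] yaw 180.0 tilt [1.8e+02 1.0e-01] j [-0.19  0.51  1.59  0.    1.04 -1.76] w 45.6 F [-2.6 -0.1 -1.6] M [0.03 0.61 0.02] f 30.0
twist -0.0 shift units [-0.7  -0.   -0.26]
0 [347. 215. 380. 275.]
15 [335. 213. 380. 272.]
30 [325. 212. 379. 268.]
45 [317. 211. 378. 261.]
60 [312. 211. 376. 252.]
side amber expect (np.float64(347.0), np.float64(236.6)) [(np.int32(903), [356.9, 249.5], [337, 225, 45, 46]), (np.int32(188), [312.0, 246.8], [304, 237, 17, 21])]
```

Request:
arm_command([
  [-0.25,0,-0.08],
  [-0.25,0,-0.08],
  [-0.25,0,-0.08],
  [-0.2,0,0],
  [0,0,0],
], gripper=[42,42,42,42,42], twist=[0,0,0,0,0])

```text
time: 29.65
tool_pos: [581.1, -28.5, 93.3]
tcp_rot: [-3.142, 0.0, 3.142]
contact_force: [-2.4, -0.3, -0.9]
grip_width: 45.1
finger_force: 30.0
```

```bash
python3 p.py 582 -28.5 94 180; python3 tilt.py; python3 -c "
from cap import *
blob('side',get_obs()['tool_pos']+[22,0,-13],60,False)"
```

```text
t 29.65 tcp [581.1 -28.5  93.3] yaw 180.0 tilt [-180.    0.] j [-0.18  0.54  1.51  0.    1.09 -1.75] w 45.1 F [-2.4 -0.3 -0.9] M [-0.03  0.6  -0.  ] f 30.0
twist -0.0 shift units [-0.04 -0.   -0.03]
0 [336. 210. 368. 270.]
15 [324. 208. 368. 267.]
30 [314. 206. 368. 262.]
45 [306. 205. 366. 256.]
60 [300. 205. 364. 247.]
side amber expect (np.float64(340.4), np.float64(232.7)) [(np.int32(979), [352.8, 244.8], [336, 217, 36, 52]), (np.int32(190), [312.0, 246.9], [304, 237, 17, 21])]
```

Request:
arm_command([
  [0.3,0,-0.2],
  [0.5,0,-0.6],
  [0.5,0,-0.9],
  [0.2,0,-0.9],
  [0,0,-0.3],
], gripper=[42,42,42,42,42], twist=[0,0,0,0,0])

```text
time: 30.32
tool_pos: [543.5, -28.6, 168.6]
tcp_rot: [-3.141, 0.004, 3.141]
contact_force: [-0.0, -0.8, -2.4]
grip_width: 45.5
finger_force: 30.0
```

```bash
cat > ang.py <<'E'
from cap import *
import sys
L=float(sys.argv[1]); sg=float(sys.argv[2]); yaw=np.radians(float(sys.argv[3]) if len(sys.argv)>3 else 180)
G=get_obs()["tool_pos"]+[0,0,19]; im=capture("side"); cv2.imwrite("pics/ang.png",im[:,:,::-1]); hsv=cv2.cvtColor(im,cv2.COLOR_RGB2HSV); H,S,V=[hsv[...,i] for i in range(3)]
m=((S>120)&((H<15)|(H>172))&(V>35)).astype(np.uint8); u,v=proj("side",G-[0,0,sg/2])[0].astype(int)
k=np.zeros_like(m); k[v-50:v+60,u-60:u+60]=m[v-50:v+60,u-60:u+60]; _,l,st,c=cv2.connectedComponentsWithStats(k); i=1+st[1:,4].argmax(); ys,xs=np.where(l==i)
print("bbox",xs.min(),ys.min(),xs.max(),ys.max(),"area",st[i,4])
for y in range(ys.max()-40,ys.max()+1,5): print(y,xs[ys==y].min() if (ys==y).any() else None,xs[ys==y].max() if (ys==y).any() else None,end=" | ")
print()
e=np.array([np.cos(yaw),np.sin(yaw),0]); o=np.array([-e[1],e[0],0])
for th in(-10,0,10,20):
    t=np.radians(th); s=e*np.sin(t)+[0,0,np.cos(t)]; n=-e*np.cos(t)+[0,0,np.sin(t)]
    q=proj("side",[G+s*(-sg)+n*b+o*d for b in(-23,23) for d in(-23,23)]); print(th,"foot corners",q.round(0).tolist())
E
python3 ang.py 104 97; python3 p.py 444.4 343.1 100 16.6
```

```text
bbox 355 189 395 245 area 1177
205 363 391 | 210 361 389 | 215 360 387 | 220 359 385 | 225 357 383 | 230 356 382 | 235 355 381 | 240 360 378 | 245 374 376 | 
-10 foot corners [[388.0, 248.0], [395.0, 232.0], [364.0, 245.0], [371.0, 229.0]]
0 foot corners [[379.0, 248.0], [386.0, 232.0], [355.0, 242.0], [363.0, 226.0]]
10 foot corners [[370.0, 247.0], [377.0, 230.0], [346.0, 237.0], [355.0, 221.0]]
20 foot corners [[361.0, 244.0], [368.0, 228.0], [339.0, 232.0], [347.0, 216.0]]
t 30.38 tcp [543.8 -28.6 168.6] yaw 180.0 tilt [-180.     0.3] j [-0.19  0.4   1.52  0.    1.21 -1.76] w 45.7 F [ 0.4 -0.7 -1.8] M [ 0.   -0.03 -0.06] f 30.0
twist 32.68 shift units [  0.44 -15.39   2.74]
```

Request:
arm_command([
  [0,0,0],
  [0,0,0],
  [0,0,0],
  [0,0,0],
  [-0.04,0.4,0],
], gripper=[42,42,42,42,42], twist=[-0.8,-0.9,-0.9,-0.72,0])

```text
time: 31.0
tool_pos: [541.0, -18.6, 165.3]
tcp_rot: [3.141, -0.001, -2.854]
contact_force: [0.4, 0.5, -2.3]
grip_width: 45.6
finger_force: 30.0
```

Request:
arm_command([
  [-0.02,0.7,0],
  [-0.02,0.9,0],
  [-0.03,1,0],
  [-0.03,1,0],
  [-0.03,1,0],
], gripper=[42,42,42,42,42], twist=[0,0,0,0,0])

```text
time: 31.62
tool_pos: [510.6, 94.5, 165.9]
tcp_rot: [3.141, -0.0, -2.852]
contact_force: [-0.0, 0.3, -2.9]
grip_width: 45.9
finger_force: 30.0
```

Request:
arm_command([
  [-0.03,1,0],
  [-0.03,1,0],
  [-0.03,1,0],
  [-0.03,1,0],
  [-0.03,1,0],
], gripper=[42,42,42,42,42], twist=[0,0,0,0,0])

```text
time: 32.25
tool_pos: [478.2, 215.3, 165.9]
tcp_rot: [3.141, -0.0, -2.852]
contact_force: [0.7, 0.2, -1.5]
grip_width: 45.6
finger_force: 30.0
```

Request:
arm_command([
  [-0.03,1,0],
  [-0.03,1,0],
  [-0.03,1,0],
  [-0.03,0.9,0],
  [0,0.7,0],
], gripper=[42,42,42,42,42], twist=[0,0,0,0,0])

```text
time: 32.88
tool_pos: [448.2, 326.1, 165.9]
tcp_rot: [3.141, -0.0, -2.851]
contact_force: [-0.2, 0.8, -3.3]
grip_width: 45.5
finger_force: 30.0
```

Request:
arm_command([
  [0,0.5,0],
  [0,0.34,0],
  [0,0,0.5],
  [0,0,0.6],
  [0,0,0.2],
], gripper=[42,42,42,42,42], twist=[0,0,0,0,0])

```text
time: 33.5
tool_pos: [442.8, 343.6, 131.5]
tcp_rot: [-3.141, -0.003, -2.853]
contact_force: [-0.9, -0.9, -2.7]
grip_width: 45.3
finger_force: 30.0
```

```bash
python3 p.py 443.9 344.5 84 196.6; python3 ang.py 104 95 196.6
```

```text
t 33.5 tcp [442.8 343.6 131.5] yaw -163.5 tilt [-180.    -0.2] j [ 0.52  0.47  1.52 -0.    1.15 -1.34] w 45.3 F [-0.9 -0.9 -2.7] M [0.05 0.05 0.03] f 30.0
twist -0.01 shift units [-0.05  0.02  1.9 ]
bbox 298 422 308 479 area 544
439 300 308 | 444 298 307 | 449 298 307 | 454 298 306 | 459 298 306 | 464 298 305 | 469 298 306 | 474 298 308 | 479 298 307 | 
-10 foot corners [[387.0, 476.0], [387.0, 440.0], [352.0, 475.0], [353.0, 440.0]]
0 foot corners [[374.0, 476.0], [375.0, 441.0], [339.0, 473.0], [341.0, 438.0]]
10 foot corners [[361.0, 476.0], [362.0, 440.0], [327.0, 470.0], [329.0, 435.0]]
20 foot corners [[348.0, 474.0], [350.0, 439.0], [315.0, 467.0], [318.0, 432.0]]
```

Request:
arm_command([
  [-0.05,0.02,0.4],
  [0,0,0.6],
  [0,0,0.4],
  [0,0,0.2],
  [0,0,0],
], gripper=[42,42,42,42,42], twist=[0,0,0,0,0])

```text
time: 34.17
tool_pos: [444.3, 345.4, 93.1]
tcp_rot: [-3.142, -0.001, -2.852]
contact_force: [-0.1, 0.0, -2.4]
grip_width: 45.1
finger_force: 30.0
```

Request:
arm_command([
  [0,0,0.1],
  [0,0,0.1],
  [0,0,0.1],
  [0,0,0],
  [0,0,0],
], gripper=[42,42,42,42,42], twist=[0,0,0,0,0])

```text
time: 34.8
tool_pos: [444.5, 345.5, 86.0]
tcp_rot: [3.141, 0.0, -2.852]
contact_force: [0.4, -0.7, -1.7]
grip_width: 45.3
finger_force: 30.0
```

Request:
arm_command([
  [0,0,0.1],
  [0,0,0.1],
  [0,0,0],
  [0,0,0],
  [0,0,0],
], gripper=[42,42,42,42,42], twist=[0,0,0,0,0])

```text
time: 35.42
tool_pos: [444.5, 345.5, 81.0]
tcp_rot: [3.142, 0.0, -2.852]
contact_force: [0.2, -0.6, -2.4]
grip_width: 45.5
finger_force: 30.0
```

Request:
arm_command([
  [0,0,0.08],
  [0,0,0.08],
  [0,0,0.08],
  [0,0,0],
  [0,0,0],
], gripper=[42,42,42,42,42], twist=[0,0,0,0,0])

```text
time: 36.05
tool_pos: [448.7, 347.0, 79.3]
tcp_rot: [3.14, 0.011, -2.852]
contact_force: [2.9, -0.9, 18.8]
grip_width: 45.0
finger_force: 30.0
```

Request:
arm_command([
  [-0.1,0,0.1],
  [-0.1,0,0],
  [0,0,0],
  [0,0,0],
  [0,0,0],
], gripper=[42,42,42,42,42], twist=[0,0,0,0,0])

```text
time: 36.67
tool_pos: [454.3, 349.0, 77.5]
tcp_rot: [3.139, 0.014, -2.852]
contact_force: [3.9, -0.8, 20.5]
grip_width: 45.4
finger_force: 30.0
```

```bash
python3 p.py 443.9 344.5 84 196.6
python3 - <<'E'
from cap import *
G=get_obs()["tool_pos"]
im=capture("side"); hsv=cv2.cvtColor(im,cv2.COLOR_RGB2HSV); H,S,V=[hsv[...,i] for i in range(3)]
m=(S>120)&((H<15)|(H>172))&(V>35)
for v in range(360,480,8):
    xs=np.where(m[v,310:420])[0]; print(v,(xs.min()+310,xs.max()+310) if len(xs) else None,end=" ")
e=np.array([.958,.286,0]); o=np.array([-.286,.958,0])
for z in(5,60,100): print(z,proj("side",[[G[0],G[1],z]+a*23*e+23*b*o for a in(-1,1) for b in(-1,1)]).round(0).tolist())
E
```

```text
t 36.67 tcp [454.3 349.   77.5] yaw -163.4 tilt [179.9   0.8] j [ 0.52  0.54  1.57 -0.    1.02 -1.34] w 45.4 F [ 3.9 -0.8 20.5] M [-0.14 -0.59  0.  ] f 30.0
twist -0.0 shift units [ 0.45 -0.05 -0.26]
360 (np.int64(310), np.int64(315)) 368 None 376 None 384 None 392 None 400 None 408 None 416 None 424 None 432 (np.int64(340), np.int64(347)) 440 None 448 None 456 None 464 None 472 None 5 [[364.0, 455.0], [363.0, 489.0], [332.0, 452.0], [329.0, 486.0]]
60 [[365.0, 440.0], [365.0, 476.0], [332.0, 437.0], [329.0, 472.0]]
100 [[367.0, 428.0], [366.0, 464.0], [332.0, 425.0], [329.0, 461.0]]
```

Request:
arm_command([
  [0,0,0.1],
  [0,0,0.05],
  [0,0,0],
  [0,0,0],
  [0,0,0],
], gripper=[42,42,42,42,42], twist=[0,0,0,0,0])

```text
time: 37.35
tool_pos: [457.3, 349.8, 76.1]
tcp_rot: [3.139, 0.021, -2.852]
contact_force: [7.9, -1.1, 29.9]
grip_width: 45.3
finger_force: 30.1
```

Request:
arm_command([
  [-0.1,0,0],
  [-0.1,0,0],
  [-0.1,0,0],
  [0,0,0],
  [0,0,0],
], gripper=[42,42,42,42,42], twist=[0,0,0,0,0])

```text
time: 37.98
tool_pos: [460.4, 350.7, 75.3]
tcp_rot: [3.14, 0.012, -2.852]
contact_force: [-2.8, -3.6, 34.2]
grip_width: 45.5
finger_force: 30.0
```

Request:
arm_command([
  [0,0,-0.15],
  [0,0,-0.15],
  [0,0,0],
  [0,0,0],
  [0,0,0],
], gripper=[42,42,47,52,60], twist=[0,0,0,0,0])

```text
time: 38.6
tool_pos: [456.3, 349.1, 75.8]
tcp_rot: [3.142, -0.001, -2.852]
contact_force: [-0.2, -0.6, -0.3]
grip_width: 57.6
finger_force: 0.0
```

```bash
python3 p.py 460 350.5 150 196.6
```

```text
t 38.6 tcp [456.3 349.1  75.8] yaw -163.4 tilt [180.  -0.] j [ 0.52  0.55  1.55  0.    1.04 -1.34] w 57.6 F [-0.2 -0.6 -0.3] M [ 0.05  0.02 -0.04] f 0.0
twist -0.0 shift units [-0.16  0.01 -2.97]
```

Request:
arm_command([
  [0,0,-0.2],
  [0,0,-0.7],
  [0,0,-1],
  [0,0,-1],
  [0,0,-1],
], gripper=[70,80,80,80,80], twist=[0,0,0,0,0])

```text
time: 39.22
tool_pos: [456.4, 349.1, 174.8]
tcp_rot: [3.141, 0.0, -2.852]
contact_force: [0.5, -1.0, 0.1]
grip_width: 80.0
finger_force: 0.0
```

Request:
arm_command([
  [0,0,-1],
  [0,0,-0.8],
  [0,0,0],
  [0,0,0],
  [0,0,0],
], gripper=[91,91,91,91,91], twist=[0,0,0.9,0.9,0.9])

```text
time: 39.85
tool_pos: [456.4, 349.1, 219.1]
tcp_rot: [3.141, 0.0, -3.09]
contact_force: [0.6, -0.5, 0.3]
grip_width: 90.9
finger_force: 0.0
```

Request:
arm_command([
  [0,0,0],
  [0,0,0],
  [0,0,0],
  [-0.15,-0.5,0],
  [-0.33,-0.93,0],
], gripper=[91,91,91,91,91], twist=[0.9,0.9,0.96,0,0])

```text
time: 40.48
tool_pos: [461.5, 311.1, 218.7]
tcp_rot: [-3.142, 0.0, 2.958]
contact_force: [-0.1, -0.4, -0.1]
grip_width: 90.9
finger_force: 0.0
```

Request:
arm_command([
  [-0.35,-0.98,0],
  [-0.35,-0.98,0],
  [-0.35,-0.98,0],
  [-0.35,-0.98,0],
  [-0.35,-0.98,0],
], gripper=[91,91,91,91,91], twist=[0,0,0,0,0])

```text
time: 41.1
tool_pos: [481.8, 181.6, 218.9]
tcp_rot: [-3.142, 0.0, 2.956]
contact_force: [0.3, -0.1, 0.0]
grip_width: 91.3
finger_force: 0.0
```

Request:
arm_command([
  [-0.35,-0.98,0],
  [-0.35,-0.98,0],
  [-0.35,-0.98,0],
  [-0.35,-0.98,0],
  [-0.35,-0.98,0],
], gripper=[91,91,91,91,91], twist=[0,0,0,0,0])

```text
time: 41.72
tool_pos: [501.8, 53.1, 218.9]
tcp_rot: [-3.141, 0.0, 2.956]
contact_force: [0.7, 0.6, 1.1]
grip_width: 90.9
finger_force: 0.0
```

```bash
python3 p.py 571 -378.9 8 169.3
python3 - <<'E'
from cap import *
for n in("top","side"): blob(n,[451,347,130],40)
blob("top",[530,370,130],40); blob("top",[451,347,60],45,False)
E
```

```text
t 41.73 tcp [501.8  53.1 218.9] yaw 169.4 tilt [-180.    0.] j [-0.05  0.29  1.55 -0.    1.31 -1.43] w 90.9 F [0.7 0.6 1.1] M [ 0.01  0.02 -0.02] f 0.0
twist 0.02 shift units [ -5.93 -16.47   8.44]
top dark expect (np.float64(138.1), np.float64(332.4)) [(np.int32(98), [144.8, 332.6], [135, 326, 16, 16])]
side dark expect (np.float64(352.2), np.float64(434.0)) [(np.int32(594), [355.9, 435.4], [344, 420, 24, 33])]
top dark expect (np.float64(128.2), np.float64(288.9)) []
top amber expect (np.float64(153.5), np.float64(328.6)) [(np.int32(180), [138.4, 294.7], [125, 283, 23, 21]), (np.int32(274), [147.7, 332.0], [131, 319, 28, 29])]
```

Request:
arm_command([
  [-0.35,-0.97,0],
  [-0.35,-0.97,0],
  [-0.35,-0.97,0],
  [-0.35,-0.97,0],
  [-0.35,-0.97,0],
], gripper=[91,91,91,91,91], twist=[0,0,0,0,0])

```text
time: 42.55
tool_pos: [522.5, -72.3, 218.7]
tcp_rot: [3.141, -0.0, 2.957]
contact_force: [0.2, -0.1, 0.3]
grip_width: 90.8
finger_force: 0.0
```

Request:
arm_command([
  [-0.35,-0.97,0],
  [-0.35,-0.97,0],
  [-0.35,-0.97,0],
  [-0.35,-0.97,0],
  [-0.35,-0.97,0],
], gripper=[91,91,91,91,91], twist=[0,0,0,0,0])

```text
time: 43.18
tool_pos: [543.3, -199.9, 218.7]
tcp_rot: [3.141, 0.0, 2.957]
contact_force: [0.5, 0.2, -0.0]
grip_width: 90.8
finger_force: 0.0
```

Request:
arm_command([
  [-0.35,-0.97,0.3],
  [-0.35,-0.97,0.6],
  [-0.35,-0.97,0.6],
  [-0.35,-0.97,0.6],
  [-0.35,-0.97,0.6],
], gripper=[91,91,91,91,91], twist=[0,0,0,0,0])

```text
time: 43.8
tool_pos: [563.2, -328.4, 149.1]
tcp_rot: [3.141, -0.001, 2.955]
contact_force: [0.8, 0.6, -0.4]
grip_width: 91.1
finger_force: 0.0
```

Request:
arm_command([
  [-0.35,-0.97,0.6],
  [-0.33,-0.9,0.6],
  [0,0,0.6],
  [0,0,0.5],
  [0,0,0],
], gripper=[91,91,91,91,91], twist=[0,0,0,0,0])

```text
time: 44.42
tool_pos: [570.9, -374.8, 92.2]
tcp_rot: [3.14, -0.003, 2.956]
contact_force: [-0.3, 1.2, 0.4]
grip_width: 91.4
finger_force: 0.0
```

```bash
python3 p.py 571 -378.9 8 169.3
```

```text
t 44.42 tcp [ 570.9 -374.8   92.2] yaw 169.3 tilt [ 1.799e+02 -1.000e-01] j [-0.69  0.72  1.17  0.    1.25 -2.08] w 91.4 F [-0.3  1.2  0.4] M [-0.05 -0.03 -0.02] f 0.0
twist 0.01 shift units [-0.03 -0.16  3.37]
```

Request:
arm_command([
  [-0.03,-0.16,0.8],
  [0,0,0.95],
  [0,0,0.9],
  [0,0,0.6],
  [0,0,0.1],
], gripper=[80,75,75,70,50], twist=[0,0,0,0,0])

```text
time: 45.05
tool_pos: [571.0, -379.7, 8.6]
tcp_rot: [3.141, -0.002, 2.955]
contact_force: [0.2, -0.2, 0.1]
grip_width: 64.1
finger_force: 0.0
```

Request:
arm_command([
  [0,0,0],
  [0,0,0],
  [0,0,0],
  [0,0,0],
  [0,0,-0.3],
], gripper=[42,42,42,42,42], twist=[0,0,0,0,0])

```text
time: 45.68
tool_pos: [570.9, -379.9, 16.9]
tcp_rot: [3.141, -0.002, 2.955]
contact_force: [0.0, -0.6, -2.0]
grip_width: 45.6
finger_force: 30.0
```

Request:
arm_command([
  [0,0,-0.9],
  [0,0,-1],
  [0,0,-1],
  [0,0,-0.8],
  [0,0,0],
], gripper=[42,42,42,42,42], twist=[0,0,0,-0.4,-0.9])

```text
time: 46.3
tool_pos: [572.1, -381.0, 112.2]
tcp_rot: [-3.14, 0.003, 3.07]
contact_force: [-0.6, 0.3, -2.2]
grip_width: 45.4
finger_force: 30.0
```

```bash
python3 p.py 631 -28.3 76 180
```

```text
t 46.3 tcp [ 572.1 -381.   112.2] yaw 175.9 tilt [-179.9    0.2] j [-0.7   0.71  1.14 -0.    1.29 -2.2 ] w 45.4 F [-0.6  0.3 -2.2] M [-0.    0.02  0.03] f 30.0
twist -0.82 shift units [-2.36 14.11  1.45]
```

Request:
arm_command([
  [0,0,0],
  [-0.1,0.6,0],
  [-0.16,0.9,0],
  [-0.17,1,0],
  [-0.17,1,0],
], gripper=[42,42,42,42,42], twist=[-0.82,0,0,0,0])

```text
time: 46.92
tool_pos: [587.1, -290.2, 110.0]
tcp_rot: [3.141, 0.0, 3.14]
contact_force: [0.6, 0.2, -1.2]
grip_width: 45.7
finger_force: 30.0
```

Request:
arm_command([
  [-0.17,1,0],
  [-0.17,1,0],
  [-0.17,1,0],
  [-0.17,1,0],
  [-0.17,1,0],
], gripper=[42,42,42,42,42], twist=[0,0,0,0,0])

```text
time: 47.55
tool_pos: [608.4, -166.0, 110.0]
tcp_rot: [3.142, 0.0, 3.14]
contact_force: [-0.4, 0.4, -1.1]
grip_width: 45.4
finger_force: 30.0
```

Request:
arm_command([
  [-0.17,1,0],
  [-0.17,1,0],
  [-0.17,1,0],
  [-0.17,1,0],
  [-0.17,0.61,0],
], gripper=[42,42,42,42,42], twist=[0,0,0,0,0])

```text
time: 48.18
tool_pos: [629.7, -50.6, 110.0]
tcp_rot: [3.141, 0.0, 3.141]
contact_force: [-0.4, -0.6, -0.8]
grip_width: 45.4
finger_force: 30.0
```

Request:
arm_command([
  [0,0,0.3],
  [0,0,0.5],
  [0,0,0.4],
  [0,0,0],
  [0,0,0],
], gripper=[42,42,42,42,42], twist=[0,0,0,0,0])

```text
time: 48.8
tool_pos: [629.7, -53.1, 80.0]
tcp_rot: [3.142, 0.0, 3.139]
contact_force: [0.2, -0.8, -1.4]
grip_width: 45.2
finger_force: 30.0
```

```bash
python3 p.py 631 -28.3 76 180
```

```text
t 48.8 tcp [629.7 -53.1  80. ] yaw 179.9 tilt [180.   0.] j [-0.21  0.64  1.37  0.    1.13 -1.77] w 45.2 F [ 0.2 -0.8 -1.4] M [ 0.01 -0.    0.04] f 30.0
twist -0.03 shift units [-0.05  0.99  0.16]
```

Request:
arm_command([
  [0,0.5,0],
  [-0.05,0.49,0],
  [0,0,0.1],
  [0,0,0.1],
  [0,0,0.1],
], gripper=[42,42,42,42,42], twist=[0,0,0,0,0])

```text
time: 49.42
tool_pos: [632.4, -27.6, 74.1]
tcp_rot: [3.141, 0.004, 3.139]
contact_force: [0.9, 2.8, 12.5]
grip_width: 45.7
finger_force: 30.0
```

Request:
arm_command([
  [0,0,0.18],
  [0,0,0.18],
  [0,0,0.18],
  [0,0,0.18],
  [0,0,0],
], gripper=[42,42,42,42,42], twist=[0,0,0,0,0])

```text
time: 50.05
tool_pos: [640.7, -27.7, 61.6]
tcp_rot: [-3.141, 0.024, 3.139]
contact_force: [15.6, 5.3, 19.3]
grip_width: 45.6
finger_force: 30.1
```

```bash
python3 p.py 641 -28.5 60 180
python3 - <<'E'
from cap import *
blob("side",get_obs()["tool_pos"]+[-50,0,40],40)
G=get_obs()["tool_pos"]+[0,0,16]
for th in(90,70,60,45):
    t=np.radians(th); print(th,proj("side",G+[-np.sin(t)*59,0,np.cos(t)*59]))
E
```

```text
t 50.05 tcp [640.7 -27.7  61.6] yaw 179.8 tilt [-180.     1.4] j [-0.16  0.66  1.38  0.    1.07 -1.73] w 45.6 F [15.6  5.3 19.3] M [ 1.13 -2.47 -0.14] f 30.1
twist -0.03 shift units [-0.01 -0.03  0.07]
side dark expect (np.float64(346.6), np.float64(226.4)) [(np.int32(870), [319.9, 205.3], [306, 186, 34, 39]), (np.int32(258), [350.6, 229.9], [341, 223, 20, 16])]
90 [[350.83596659 236.71725821]]
70 [[349.33754776 228.58768751]]
60 [[347.25538908 224.39468489]]
45 [[342.60664625 218.34022447]]
```

Request:
arm_command([
  [0.1,0,0.15],
  [0.06,0,0.18],
  [0,0,0.18],
  [0,0,0.15],
  [0,0,0],
], gripper=[42,42,42,42,42], twist=[0,0,0,0,0])

```text
time: 50.72
tool_pos: [638.2, -27.4, 46.1]
tcp_rot: [-3.141, 0.028, 3.138]
contact_force: [17.5, 6.8, 21.8]
grip_width: 45.9
finger_force: 30.0
```

```bash
cat > st.py <<'E'
from cap import *
blob("side",get_obs()["tool_pos"]+[-45,0,48],40)
G=get_obs()["tool_pos"]+[0,0,16]
for th in(70,60,50,45):
    t=np.radians(th); print(th,proj("side",G+[-np.sin(t)*59,0,np.cos(t)*59]).round(1).tolist(),end=" ")
E
python3 p.py 646 -28.5 44 180; python3 st.py
```

```text
t 50.73 tcp [638.2 -27.4  46.1] yaw 179.8 tilt [-180.     1.6] j [-0.17  0.68  1.41  0.    1.03 -1.74] w 45.9 F [17.5  6.8 21.8] M [ 1.51 -2.72 -0.23] f 30.0
twist -0.04 shift units [-0.31 -0.05  0.08]
side dark expect (np.float64(345.2), np.float64(229.1)) [(np.int32(1334), [326.3, 212.9], [305, 189, 51, 46])]
70 [[350.3, 235.0]] 60 [[348.2, 230.9]] 50 [[345.4, 226.9]] 45 [[343.7, 224.9]]
```

Request:
arm_command([
  [-0.15,0,0.04],
  [-0.15,0,0.06],
  [-0.1,0,0.06],
  [0,0,0],
  [0,0,0],
], gripper=[42,42,42,42,42], twist=[0,0,0,0,0])

```text
time: 51.4
tool_pos: [642.4, -28.4, 38.8]
tcp_rot: [-3.141, 0.014, 3.139]
contact_force: [6.9, 1.8, 15.7]
grip_width: 45.8
finger_force: 30.0
```

```bash
python3 p.py 646 -28.5 44 180
```

```text
t 51.4 tcp [642.4 -28.4  38.8] yaw 179.9 tilt [-179.9    0.8] j [-0.16  0.7   1.38  0.    1.04 -1.73] w 45.8 F [ 6.9  1.8 15.7] M [ 0.4  -0.74 -0.03] f 30.0
twist -0.03 shift units [-0.14 -0.   -0.21]
```

Request:
arm_command([
  [0,0,-0.12],
  [0,0,0],
  [0,0,0],
  [0,0,0],
  [0,0,0],
], gripper=[42,50,58,62,65], twist=[0,0,0,0,0])

```text
time: 52.02
tool_pos: [636.6, -27.9, 36.5]
tcp_rot: [3.141, -0.001, 3.14]
contact_force: [0.1, -0.1, 0.2]
grip_width: 64.7
finger_force: 0.0
```

Request:
arm_command([
  [0,0,-0.3],
  [0.2,0,-0.4],
  [0.3,0,-0.2],
  [0.1,0,0],
  [0,0,0],
], gripper=[70,70,70,70,70], twist=[0,0,0,0,0])

```text
time: 52.65
tool_pos: [621.5, -27.8, 59.5]
tcp_rot: [3.141, -0.0, 3.14]
contact_force: [-0.9, -0.6, -0.8]
grip_width: 69.9
finger_force: 0.0
```

```bash
python3 p.py 624.2 -28.3 64 180
python3 - <<'E'
from cap import *
blob("side",[652.5-.707*(91-23),-28.5,22+.707*114],30); blob("side",[652.5-.707*(35-23),-28.5,22+.707*58],40,False)
E
```

```text
t 52.65 tcp [621.5 -27.8  59.5] yaw 179.9 tilt [180.  -0.] j [-0.17  0.65  1.42  0.    1.07 -1.74] w 69.9 F [-0.9 -0.6 -0.8] M [ 0.05 -0.01  0.  ] f 0.0
twist -0.02 shift units [-0.11 -0.02 -0.18]
side dark expect (np.float64(339.9), np.float64(224.0)) [(np.int32(1031), [328.3, 212.9], [309, 193, 42, 42])]
side amber expect (np.float64(320.6), np.float64(233.8)) [(np.int32(441), [315.4, 244.0], [300, 233, 41, 25])]
```

Request:
arm_command([
  [-0.11,-0.02,-0.18],
  [0,0,0],
  [0,0,0],
  [0,0,0],
  [0,0,0],
], gripper=[60,45,42,42,42], twist=[0,0,0,0,0])

```text
time: 53.38
tool_pos: [624.7, -28.3, 63.9]
tcp_rot: [3.142, 0.0, 3.14]
contact_force: [1.0, -0.1, -0.3]
grip_width: 45.1
finger_force: 30.0
```

Request:
arm_command([
  [0,0,-0.4],
  [0,0,-0.9],
  [0,0,-0.9],
  [0.5,0,-0.2],
  [0.9,0,0],
], gripper=[42,42,42,42,42], twist=[0,0,0,0,0])

```text
time: 54.0
tool_pos: [588.7, -28.2, 123.8]
tcp_rot: [3.142, -0.0, 3.14]
contact_force: [-0.3, -0.4, -2.3]
grip_width: 45.1
finger_force: 30.0
```

Request:
arm_command([
  [1,0,0],
  [1,0,0],
  [0.4,0,0.4],
  [0,0,0.9],
  [0,0,0.9],
], gripper=[42,42,42,42,42], twist=[0,0,0,0,0])

```text
time: 54.62
tool_pos: [528.1, -28.0, 68.1]
tcp_rot: [3.141, -0.001, 3.14]
contact_force: [0.5, -0.4, -1.7]
grip_width: 44.9
finger_force: 30.0
```

```bash
python3 p.py 535 -28.5 55 180; sed -i 's/(-10,0,10,20)/(-10,0,10,30,40,50)/' ang.py; python3 ang.py 70 63
```

```text
t 54.62 tcp [528.1 -28.   68.1] yaw 179.9 tilt [ 1.8e+02 -1.0e-01] j [-0.2   0.49  1.69  0.    0.96 -1.77] w 44.9 F [ 0.5 -0.4 -1.7] M [ 0.01  0.02 -0.03] f 30.0
twist -0.02 shift units [-0.27 -0.02  0.52]
bbox 346 242 386 265 area 574
225 None None | 230 None None | 235 None None | 240 None None | 245 349 366 | 250 346 384 | 255 348 385 | 260 353 375 | 265 358 363 | 
-10 foot corners [[390.0, 274.0], [396.0, 258.0], [367.0, 271.0], [374.0, 254.0]]
0 foot corners [[384.0, 275.0], [391.0, 258.0], [361.0, 268.0], [368.0, 252.0]]
10 foot corners [[378.0, 274.0], [385.0, 257.0], [356.0, 265.0], [363.0, 249.0]]
30 foot corners [[367.0, 271.0], [374.0, 254.0], [347.0, 257.0], [355.0, 241.0]]
40 foot corners [[361.0, 268.0], [368.0, 252.0], [344.0, 253.0], [352.0, 237.0]]
50 foot corners [[356.0, 265.0], [364.0, 249.0], [342.0, 248.0], [350.0, 233.0]]
```

Request:
arm_command([
  [0,0,0.45],
  [-0.4,0,0],
  [-0.3,0,0],
  [-0.25,0,-0.05],
  [-0.25,0,-0.06],
], gripper=[42,42,42,42,42], twist=[0,0,0,0,0])

```text
time: 55.3
tool_pos: [550.8, -28.0, 60.8]
tcp_rot: [3.141, -0.02, 3.141]
contact_force: [-31.6, -0.9, 25.6]
grip_width: 45.3
finger_force: 30.1
```

Request:
arm_command([
  [-0.25,0,-0.06],
  [-0.25,0,-0.06],
  [-0.2,0,0],
  [0,0,0],
  [0,0,0],
], gripper=[42,42,42,42,42], twist=[0,0,0,0,0])

```text
time: 55.92
tool_pos: [573.3, -28.5, 66.8]
tcp_rot: [-3.141, -0.007, 3.14]
contact_force: [-23.7, -2.0, 30.7]
grip_width: 45.4
finger_force: 30.0
```

```bash
python3 p.py 582 -28.5 62 180; python3 ang.py 70 63
```

```text
t 55.92 tcp [573.3 -28.5  66.8] yaw 179.9 tilt [-180.    -0.4] j [-0.18  0.57  1.55 -0.    1.03 -1.75] w 45.4 F [-23.7  -2.   30.7] M [-0.26  4.27  0.01] f 30.0
twist -0.01 shift units [-0.35  0.    0.19]
bbox 336 233 377 264 area 603
224 None None | 229 None None | 234 376 377 | 239 362 375 | 244 342 373 | 249 338 369 | 254 337 364 | 259 345 360 | 264 353 354 | 
-10 foot corners [[367.0, 268.0], [374.0, 252.0], [345.0, 265.0], [352.0, 249.0]]
0 foot corners [[362.0, 268.0], [369.0, 252.0], [339.0, 262.0], [347.0, 246.0]]
10 foot corners [[356.0, 268.0], [363.0, 252.0], [334.0, 259.0], [342.0, 243.0]]
30 foot corners [[345.0, 265.0], [352.0, 249.0], [326.0, 251.0], [334.0, 236.0]]
40 foot corners [[339.0, 262.0], [347.0, 246.0], [322.0, 247.0], [331.0, 232.0]]
50 foot corners [[334.0, 259.0], [342.0, 243.0], [320.0, 243.0], [329.0, 227.0]]
```

Request:
arm_command([
  [0,0,-0.15],
  [0,0,-0.2],
  [-0.1,0,-0.1],
  [-0.1,0,0],
  [0,0,0],
], gripper=[42,42,42,42,42], twist=[0,0,0,0,0])

```text
time: 56.6
tool_pos: [582.1, -28.2, 74.7]
tcp_rot: [3.141, -0.001, 3.14]
contact_force: [-5.4, 0.9, -1.3]
grip_width: 45.6
finger_force: 30.0
```

```bash
python3 p.py 582 -28.5 62 180; python3 ang.py 70 63
```

```text
t 56.6 tcp [582.1 -28.2  74.7] yaw 179.9 tilt [180.  -0.] j [-0.18  0.57  1.53  0.    1.05 -1.75] w 45.6 F [-5.4  0.9 -1.3] M [0.11 1.03 0.02] f 30.0
twist -0.02 shift units [ 0.   -0.01  0.51]
bbox 337 225 374 261 area 627
221 None None | 226 372 373 | 231 358 373 | 236 358 371 | 241 342 369 | 246 339 365 | 251 337 362 | 256 345 360 | 261 354 356 | 
-10 foot corners [[363.0, 264.0], [370.0, 248.0], [340.0, 261.0], [348.0, 245.0]]
0 foot corners [[357.0, 265.0], [365.0, 249.0], [335.0, 258.0], [343.0, 243.0]]
10 foot corners [[352.0, 264.0], [359.0, 248.0], [330.0, 255.0], [338.0, 240.0]]
30 foot corners [[340.0, 261.0], [348.0, 245.0], [321.0, 248.0], [330.0, 232.0]]
40 foot corners [[335.0, 258.0], [343.0, 243.0], [318.0, 243.0], [327.0, 228.0]]
50 foot corners [[330.0, 255.0], [338.0, 240.0], [316.0, 239.0], [324.0, 223.0]]
```

Request:
arm_command([
  [-0.2,0,0],
  [0,0,0],
  [0.3,0,-0.4],
  [0.2,0,-0.8],
  [0,0,-0.6],
], gripper=[42,42,42,42,42], twist=[0,0,0,0,0])

```text
time: 57.28
tool_pos: [575.7, -28.5, 121.8]
tcp_rot: [-3.141, 0.004, 3.14]
contact_force: [0.2, -0.1, -2.3]
grip_width: 45.7
finger_force: 30.0
```

Request:
arm_command([
  [0,0,0],
  [0,0,0],
  [0,0,0],
  [0,0,0],
  [0,0,0],
], gripper=[42,42,42,42,42], twist=[-0.7,-0.9,-0.95,-0.95,-0.76])

```text
time: 57.9
tool_pos: [575.7, -28.4, 120.7]
tcp_rot: [-3.14, 0.003, -2.769]
contact_force: [-1.0, 0.2, -1.6]
grip_width: 45.6
finger_force: 30.0
```

```bash
python3 p.py 501.3 163.5 70 201.2
```

```text
t 57.9 tcp [575.7 -28.4 120.7] yaw -158.7 tilt [-1.799e+02  1.000e-01] j [-0.18  0.5   1.5   0.    1.14 -2.13] w 45.6 F [-1.   0.2 -1.6] M [ 0.1   0.02 -0.04] f 30.0
twist 0.03 shift units [-0.    8.23  2.03]
```

Request:
arm_command([
  [0,0.5,0],
  [0,0.9,0],
  [0,1,0],
  [0,1,0],
  [0,1,0],
], gripper=[42,42,42,42,42], twist=[0,0,0,0,0])

```text
time: 58.52
tool_pos: [533.9, 76.5, 120.0]
tcp_rot: [3.141, 0.001, -2.772]
contact_force: [0.4, 0.4, -2.0]
grip_width: 45.4
finger_force: 30.0
```

Request:
arm_command([
  [0,1,0],
  [0,1,0],
  [0,0.9,0],
  [0,0.6,0],
  [0,0.33,0],
], gripper=[42,42,42,42,42], twist=[0,0,0,0,0])

```text
time: 59.15
tool_pos: [499.7, 164.8, 119.9]
tcp_rot: [-3.142, 0.0, -2.771]
contact_force: [-0.5, -0.5, -2.5]
grip_width: 45.6
finger_force: 30.0
```

Request:
arm_command([
  [0,0,0.4],
  [0,0,0.5],
  [0,0,0.4],
  [0,0,0.2],
  [0,0,0],
], gripper=[42,42,42,42,42], twist=[0,0,0,0,0])

```text
time: 59.78
tool_pos: [500.1, 163.3, 81.6]
tcp_rot: [3.141, -0.001, -2.772]
contact_force: [-0.2, 0.2, -1.5]
grip_width: 45.7
finger_force: 30.0
```

```bash
python3 p.py 501.3 163.5 52 201.2; python3 ang.py 70 62 201.2
python3 - <<'E'
from h import *
im=cv2.imread("pics/ang.png"); hsv=cv2.cvtColor(im,cv2.COLOR_BGR2HSV); H,S,V=[hsv[...,i] for i in range(3)]
b=((H>100)&(H<125)&(S>110)).astype(np.uint8); k=np.zeros_like(b); k[320:385,270:400]=b[320:385,270:400]
ys,xs=np.where(k); h=cv2.approxPolyDP(cv2.convexHull(np.c_[xs,ys]),4,True)[:,0]; print(h.tolist())
c=np.array([543.2,179.8]); e=np.array([.932,.362]); o=np.array([-.362,.932])
print(proj("side",[np.r_[c+a*80*e+d*35*o,z] for z in(24,0) for a in(-1,1) for d in(-1,1)]).round(0).tolist())
E
```

```text
t 59.77 tcp [500.1 163.3  81.6] yaw -158.8 tilt [ 1.8e+02 -1.0e-01] j [ 0.17  0.47  1.68  0.    0.99 -1.77] w 45.7 F [-0.2  0.2 -1.5] M [0.07 0.04 0.01] f 30.0
twist -0.01 shift units [-0.05 -0.01  1.19]
bbox 299 321 319 363 area 649
323 313 318 | 328 314 319 | 333 312 318 | 338 299 318 | 343 299 318 | 348 299 318 | 353 299 319 | 358 299 318 | 363 299 318 | 
-10 foot corners [[380.0, 353.0], [378.0, 329.0], [352.0, 355.0], [351.0, 331.0]]
0 foot corners [[374.0, 354.0], [372.0, 330.0], [345.0, 354.0], [344.0, 330.0]]
10 foot corners [[367.0, 355.0], [365.0, 331.0], [339.0, 353.0], [338.0, 329.0]]
30 foot corners [[353.0, 356.0], [352.0, 332.0], [328.0, 348.0], [328.0, 324.0]]
40 foot corners [[346.0, 355.0], [345.0, 331.0], [324.0, 345.0], [324.0, 320.0]]
50 foot corners [[339.0, 353.0], [339.0, 329.0], [320.0, 341.0], [321.0, 317.0]]
[[380, 373], [286, 373], [287, 332], [338, 332], [379, 347]]
[[377.0, 329.0], [380.0, 366.0], [284.0, 329.0], [282.0, 366.0], [376.0, 337.0], [379.0, 373.0], [285.0, 337.0], [283.0, 373.0]]
```

Request:
arm_command([
  [0,0,0.5],
  [0,0,0.5],
  [0,0,0.2],
  [0,0,0.1],
  [0,0,0],
], gripper=[42,42,42,42,42], twist=[0,0,0,0,0])

```text
time: 60.45
tool_pos: [500.3, 163.6, 49.6]
tcp_rot: [3.142, -0.0, -2.772]
contact_force: [-0.1, 0.7, -1.7]
grip_width: 45.8
finger_force: 30.0
```

Request:
arm_command([
  [0,0,0.08],
  [0,0,0.08],
  [0,0,0],
  [0,0,0],
  [0,0,0],
], gripper=[42,42,42,42,42], twist=[0,0,0,0,0])

```text
time: 61.08
tool_pos: [500.3, 163.6, 45.8]
tcp_rot: [3.142, 0.0, -2.772]
contact_force: [-0.2, 0.3, -1.8]
grip_width: 45.6
finger_force: 30.0
```

Request:
arm_command([
  [0,0,0.1],
  [0,0,0.1],
  [0,0,0],
  [0,0,0],
  [0,0,0],
], gripper=[42,42,42,42,42], twist=[0,0,0,0,0])

```text
time: 61.7
tool_pos: [501.5, 164.0, 41.9]
tcp_rot: [-3.141, 0.003, -2.772]
contact_force: [-0.0, 0.5, 7.5]
grip_width: 45.7
finger_force: 30.0
```

Request:
arm_command([
  [-0.05,0,0.12],
  [-0.05,0,0.1],
  [-0.05,0,0],
  [0,0,0],
  [0,0,0],
], gripper=[42,42,42,42,42], twist=[0,0,0,0,0])

```text
time: 62.32
tool_pos: [508.1, 166.1, 38.5]
tcp_rot: [-3.14, 0.011, -2.772]
contact_force: [2.7, 2.7, 16.4]
grip_width: 45.4
finger_force: 30.0
```

Request:
arm_command([
  [-0.08,0,0.12],
  [-0.08,0,0.08],
  [0,0,0],
  [0,0,0],
  [0,0,0],
], gripper=[42,42,42,42,42], twist=[0,0,0,0,0])

```text
time: 62.95
tool_pos: [513.9, 168.3, 34.5]
tcp_rot: [-3.14, 0.016, -2.772]
contact_force: [6.7, 5.0, 18.6]
grip_width: 45.6
finger_force: 30.0
```

Run:
```python
from h import *
im=capture("side"); cv2.imwrite("pics/s9.png",im[:,:,::-1]); hsv=cv2.cvtColor(im,cv2.COLOR_RGB2HSV); H,S,V=[hsv[...,i] for i in range(3)]
m=(S>100)&((H<18)|(H>170))&(V>12); 
for v in range(296,376,4):
    xs=np.where(m[v,322:420])[0]+322; print(v,(xs.min(),xs.max(),len(xs)) if len(xs) else None,end=" ")
G=get_obs()["tool_pos"]; e=np.array([.932,.362,0]); o=np.array([-.362,.932,0])
for th in(-10,0,10,20):
    t=np.radians(th); s=-e*np.sin(t)+[0,0,np.cos(t)]; n=e*np.cos(t)+[0,0,np.sin(t)]; P=G+[0,0,19]
    print("\n",th,"near foot",proj("side",[P-s*50+b*23*n+23*o for b in(-1,1)]).round().tolist(),"near top",proj("side",[P+s*15+b*23*n+23*o for b in(-1,1)]).round().tolist(),end="")
```

```text
296 None 300 (np.int64(350), np.int64(350), 1) 304 (np.int64(354), np.int64(354), 1) 308 None 312 None 316 None 320 None 324 (np.int64(366), np.int64(366), 1) 328 (np.int64(369), np.int64(369), 1) 332 None 336 None 340 None 344 None 348 None 352 None 356 None 360 None 364 None 368 None 372 None 
 -10 near foot [[369.0, 364.0], [341.0, 366.0]] near top [[364.0, 343.0], [335.0, 346.0]]
 0 near foot [[364.0, 365.0], [336.0, 365.0]] near top [[366.0, 344.0], [336.0, 344.0]]
 10 near foot [[358.0, 366.0], [331.0, 364.0]] near top [[367.0, 346.0], [338.0, 343.0]]
 20 near foot [[352.0, 367.0], [327.0, 362.0]] near top [[368.0, 347.0], [340.0, 342.0]]
```

Request:
arm_command([
  [-0.1,0,0.05],
  [-0.1,0,0],
  [-0.05,0,0],
  [0,0,0],
  [0,0,0],
], gripper=[42,42,42,42,42], twist=[0,0,0,0,0])

```text
time: 63.62
tool_pos: [516.0, 169.3, 32.9]
tcp_rot: [-3.14, 0.007, -2.771]
contact_force: [-3.6, -0.2, 26.8]
grip_width: 45.5
finger_force: 30.0
```

Request:
arm_command([
  [0,0,-0.12],
  [0,0,-0.12],
  [0,0,0],
  [0,0,0],
  [0,0,0],
], gripper=[42,42,47,52,60], twist=[0,0,0,0,0])

```text
time: 64.25
tool_pos: [513.2, 168.6, 34.6]
tcp_rot: [3.141, -0.0, -2.772]
contact_force: [0.4, -0.1, -0.9]
grip_width: 57.2
finger_force: 0.0
```

```bash
python3 p.py 514 168.5 150 201.2
```

```text
t 64.25 tcp [513.2 168.6  34.6] yaw -158.8 tilt [180.  -0.] j [ 0.18  0.56  1.69  0.    0.9  -1.77] w 57.2 F [ 0.4 -0.1 -0.9] M [ 0.01 -0.    0.05] f 0.0
twist -0.0 shift units [-0.03 -0.02 -4.61]
```

Request:
arm_command([
  [0,0,-0.2],
  [0,0,-0.6],
  [0,0,-1],
  [0,0,-1],
  [0,0,-1],
], gripper=[65,72,76,76,76], twist=[0,0,0,0,0])

```text
time: 64.88
tool_pos: [513.5, 168.7, 132.0]
tcp_rot: [-3.141, 0.001, -2.772]
contact_force: [-0.3, -0.4, 0.1]
grip_width: 75.8
finger_force: 0.0
```

Request:
arm_command([
  [0,0,-1],
  [0,0,-1],
  [0,-0.8,-0.5],
  [0,-1,0],
  [0,-1,0],
], gripper=[76,76,76,76,76], twist=[0,0,0,0,0])

```text
time: 65.5
tool_pos: [539.0, 101.5, 192.8]
tcp_rot: [-3.141, 0.0, -2.772]
contact_force: [-0.2, 0.4, -0.8]
grip_width: 75.8
finger_force: 0.0
```

Run:
```python
from cap import *
print(get_obs()["time"])
blob("side",[508,167,96],35); blob("side",[508,167,40],35,False); blob("side",[452,347,130],35)
blob("side",[585,196,96],30); blob("top",[508,167,96],35); blob("top",[452,347,130],35)
```

```text
65.5
side dark expect (np.float64(354.7), np.float64(322.4)) [(np.int32(353), [362.7, 323.5], [354, 312, 18, 25])]
side amber expect (np.float64(353.6), np.float64(342.1)) [(np.int32(934), [361.4, 346.0], [348, 321, 29, 43]), (np.int32(47), [318.1, 341.0], [318, 322, 2, 42])]
side dark expect (np.float64(351.4), np.float64(433.7)) [(np.int32(595), [356.0, 435.5], [344, 420, 24, 33])]
side dark expect (np.float64(302.1), np.float64(322.1)) [(np.int32(359), [303.8, 323.4], [295, 312, 19, 25])]
top dark expect (np.float64(240.5), np.float64(302.5)) [(np.int32(65), [270.4, 279.9], [268, 267, 7, 26])]
top dark expect (np.float64(138.1), np.float64(331.8)) []
```

```bash
python3 -c "
from plant import *
print(close_job())"
```

```text
the job is handed in; nothing more can be done
None
```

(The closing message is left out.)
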